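# Clear a stuck piston from a clay extruder barrel

### The job

The white piston is stuck in the aluminium extruder barrel on its sloping stand. Raise the die gate fully at the barrel's lower end, then take the wooden push stick and with it push the piston right through the barrel and out of the lower end, so that it drops into the catch tray. Finish by laying the stick gently back across both notches of its rest, with the gate left up, the piston in the tray and none of the pots, jars and bowls around knocked over or shoved aside.

Things in the scene. Friction and masses are not known exactly. Their poses are not given: they have to be found in the camera images.
- barrel: Aluminium tube fixed on a wooden stand: 120 mm long, 56 mm outside, 44 mm bore, sloping 30 degrees below level. Origin: its middle, on its axis, 120 mm above the table. x runs down the tube: upper mouth at x = -60 mm, lower end at +60 mm. z is square to it, upward, leaning 30 degrees from vertical towards the lower end; y is level. Clamp bands stand 3 mm proud. Nothing fixed lies before its mouth or above.
- gate (a joint): Metal die gate, a 5 mm plate that shuts the barrel's lower end; it slides square to the tube, along the barrel's +z. 0 m = down, 0.066 m = fully up at its stop; starts at 0 to 8 mm. Stiff: takes about 6 N to raise, stays where it is left (a knock pushes it down). The bore is clear above about 0.050 m.
- gate_grip (a point): Centre of the dark wooden grip block on top of the die gate: 18 mm thick along the barrel's x, 60 mm along its y, 26 mm tall along its z (axes as those of barrel). With the gate down it is at x = 63.5, y = 0, z = 59 mm in the barrel's frame, 31 mm above the tube's surface; it moves with the gate.
- piston_center (a point): Centre of the piston, a white plastic plug 42 mm in diameter, 40 mm long (along its x), with two dark seal rings. It starts tight in the bore, its centre 5 mm on the mouth side of the barrel's middle, its upper face 35 mm inside the mouth. It takes 6 to 14 N to push along, and is out at the latest when its upper face is at the barrel's lower end.
- tray: Grey plastic catch tray fixed under the barrel's lower end, 170 mm (its x, level, in the direction of the barrel's slope) by 140 mm (y) by 34 mm high, walls and floor 4 mm. Origin: centre of its underside, on the table.
- stick_center (a point): Middle of the wooden push stick, on its axis; 205 mm long, 0.1 kg. x runs from knob to tip: knob 36 mm in diameter at x = -102 to -77 mm, then a round shaft 26 mm in diameter to the tip at x = +102 mm. To reach through the barrel it must be held near the knob: with the stick on its rest, the shaft from x = -30 to -77 mm is free to hold.
- stick_tip (a point): Centre of the flat end face of the push stick's shaft (the end without the knob).
- rest: Fixed dark wooden rest: base 150 x 60 x 12 mm with two V notches 10 mm thick at x = -53 and +53 mm, their 45 degree arms up to 57 mm high, 26 mm to either side. Origin: centre of its underside, on the table; x along the stick. The stick lies level in both notches, its axis 55 mm above the table at y = 0, tip towards +x, its middle at x = -34 to -21 mm.
- cup_mid (a point): White ceramic cup, 68 mm across, 75 mm high, loose, to be left alone; the point is half-way up. It, the jar and the clay bottle swap places.
- jar_mid (a point): Closed glass jar with a black cap, 68 mm across, 78 mm high, loose, to be left alone; the point is half-way up.
- budpot_mid (a point): Narrow-necked clay bottle, 68 mm across, 140 mm high, loose, to be left alone; the point is half-way up.
- vase_mid (a point): Tall waisted clay vase, 84 mm across, 185 mm high, loose, to be left alone; the point is half-way up.
- bowl_mid (a point): White bowl, 100 mm across, 50 mm high, loose, to be left alone; the point is half-way up.
Things that resemble listed ones, but are neither listed nor needed, are in the scene too. What is shaped like the part that bears stick_center but green is not meant. Leave any blue look-alike of the rest alone.

How it is judged:
By the outcome, as a careful person would: the job done as asked, in the order asked, and still so for the second after the job is handed in, with the robot touching nothing.
It also fails if it takes over 59 s, if anything falls off the work surface, if the arm or the gripper's body presses on something with over 40 N, if the wrist force passes 120 N, or if a joint passes its speed limit or range.

### The arm

A 6-joint arm with a two-finger parallel gripper is mounted at the origin on the work surface. World frame = base frame: x ahead of the robot, y to its left, z up, the work surface at z = 0. Lengths are in m, angles in degrees, forces in N, time in s.
With the tool pointing down it reaches from about 0.4 to 0.825 m from the base axis. Payload 7 kg.
Tool frame: the origin (TCP) lies at the very end of the fingers, on their centre line; the grasp point (between the pads) lies 19 mm behind it (r.grasp_offset is the z of the grasp point in the tool frame, in m); z points along the fingers, y is the direction in which the jaws open and shut (so a half turn about z gives the same grasp; the last joint's range is limited). The gripper opens to 88 mm and grips with 3 to 60 N. Pads are 19 mm wide; open, the fingers measure 130 mm over their backs; the gripper's body (78 mm by 193 mm) begins 47 mm behind the grasp point.
Start: joints at [84.861, 20.546, 0.682, 0, -70.136, -16.507], TCP at [0.249, 0.627, 0.227] pointing down, gripper open.
Joint ranges: [-176.03, 176.03], [-82.01, 121.73], [-58.28, 71.71], [-173.87, 95.51], [-174.79, -0.11], [-173.66, 173.66]. Speed limits (degrees/s): [136.94, 136.94, 172.46, 180, 180, 180].

### API

Orientations are given as [roll, pitch, yaw] about the fixed x, y, z axes, in that order (R = Rz(yaw) Ry(pitch) Rx(roll)).
In Python, from plant import r, capture, calibration, order gives the robot as it stands.
- The arm moves only by the tool servo_tool, never from a script. Its arguments are lists of equal length, an entry for each row: "grip": the closure, from -1 (fully open) to 1 (shut), so that 0 is half open; "translation": the shift along the tool's x, y, z in m, a list of three; "turn": the turn about the tool's z in rad. A call has 1 to 10 rows; each row is the pose to reach, as a shift and turn from the pose commanded when the call began, along the tool's axes at that moment; what a row does not reach only later rows make up. A row lasts 1/12 s, in which the tool goes at most 41.7 mm and 7.16 degrees, less where a joint would pass 70% of its speed; a pose out of reach is approached as far as the arm can. A call with a gripper value outside its range is refused whole. The fingers move at their own pace and stop on an object; "newtons" is the grip in N (left out, the last holds). Time passes only in rows, so rows that repeat a pose let the fingers close. It gives the time, the measured TCP pose, the force and the opening at its end, in the units of the state.
- r.get_state(): the state, without advancing time (a new reading comes with each control period).
- capture(name): name is "side" or "top" or "wrist"; returns (picture, depth): 384x512x3 uint8, blue, green, red; 384x512 float32, m along the optical axis (not along the pixel's ray), 0 where there is no reading.
- calibration(name): a dict with "fx", "fy", "cx", "cy" (pixels), "view" (4x4, takes a point from world to camera coordinates). Camera axes: x right, y up, looking along -z (the intrinsics and any distortion apply to the point x, -y, -z); pixel columns grow to the right and rows downward; lengths in m; the calibration is good to about 2 mm. A picture is of the moment at which its call begins: read the wrist's pose just before it. calibration takes no time and is no camera call; for the wrist camera it gives the pose at the moment of the call.
- order.close_job(): hands the job in, once; it reports no verdict.
The state is a dict: "time_s": time; "joints": joint angles; "qd": joint speeds; "joint_torque": joint torques, N m; "tcp_pos": TCP position; "eef_rot": TCP orientation; "contact_force": force on the tool from outside, world axes, zero at the start; "moment": the same for the moment, N m; "gripper_width": finger opening in m.
Only numpy, scipy, OpenCV 4.12 (cv2) and the standard library are available. Lean on these libraries where they do the work, as an engineer would, in place of code of your own. Each camera call takes 0.05 s, during which the arm holds its last target.

## Working session

There is one attempt and no reset: what is moved stays moved. The work goes in short steps, Python scripts to look and compute and a tool call to move; the robot and the scene stay as the last step left them, time stands still between calls to the robot, and variables do not carry over. Pictures are saved under pics/ and viewed, and the job is handed in when it is done.

Besides the shell and the picture viewer there is one more tool, called after "Request:" by a JSON object that holds its "op" and its "data". servo_tool: Moves the arm, as the interface text tells. Its arguments: {"type":"object","properties":{"grip":{"type":"array","items":{"type":"number"}},"translation":{"type":"array","items":{"type":"array","items":{"type":"number"}}},"turn":{"type":"array","items":{"type":"number"}},"newtons":{"type":"number"}},"required":["grip","translation","turn"]}

```bash
ls; mkdir -p pics; python3 - <<'E'
from plant import r,capture,calibration
import cv2,numpy as np
print(r.get_state())
for n in ["side","top","wrist"]:
    p,d=capture(n); cv2.imwrite(f"pics/{n}0.png",p); np.savez(f"pics/{n}0.npz",p=p,d=d,**{k:np.array(v) for k,v in calibration(n).items()})
    print(n,calibration(n))
E
```

```text
pics
{'time_s': 0.0, 'joints': array([ 8.48596578e+01,  2.05894594e+01,  6.33923493e-01, -2.00538165e-02,
       -7.01368181e+01, -1.65054352e+01]), 'qd': array([ 0.00979318, -0.06734006, -0.01944002,  0.03665131, -0.01806194,
       -0.10642292]), 'joint_torque': array([ 3.70185335e-04, -5.82723391e+01,  2.93047625e+01,  6.99716985e+00,
        6.90389556e-03, -1.56794044e-04]), 'tcp_pos': array([0.24884582, 0.62692234, 0.22564635]), 'eef_rot': array([ 1.79906095e+02, -8.16565123e-03, -2.16525997e+01]), 'contact_force': array([-0.50268072,  0.79958798,  0.19881756]), 'moment': array([ 0.02722751,  0.03734121, -0.03067111]), 'gripper_width': 0.08765703922476954}
side {'fx': 363.53414787664343, 'fy': 363.53414787664343, 'cx': 254.81167105764314, 'cy': 193.67395609510862, 'view': array([[ 0.8393286 , -0.54356631,  0.00794724, -0.46528497],
       [ 0.35627172,  0.56104865,  0.74719132, -0.20646288],
       [-0.41060682, -0.62430767,  0.66456149, -1.08225186],
       [ 0.        ,  0.        ,  0.        ,  1.        ]])}
top {'fx': 449.2520533518719, 'fy': 449.2520533518719, 'cx': 259.5627437388602, 'cy': 197.0412713896991, 'view': array([[-0.02323958, -0.99970297,  0.00734131, -0.0845119 ],
       [ 0.9853849 , -0.02166598,  0.1689591 , -0.49700311],
       [-0.16874986,  0.01116056,  0.98559572, -1.41218555],
       [ 0.        ,  0.        ,  0.        ,  1.        ]])}
wrist {'fx': 279.9208960787158, 'fy': 279.9208960787158, 'cx': 253.4779698761002, 'cy': 194.02672812284874, 'view': array([[-3.68890506e-01, -9.29472496e-01,  8.20949649e-04,
         6.74828030e-01],
       [ 9.00911135e-01, -3.57772023e-01, -2.45679274e-01,
         3.08197627e-02],
       [ 2.28645841e-01, -8.98891491e-02,  9.69350824e-01,
        -3.89028536e-01],
       [ 0.00000000e+00,  0.00000000e+00,  0.00000000e+00,
         1.00000000e+00]])}
```

View pics/side0.png

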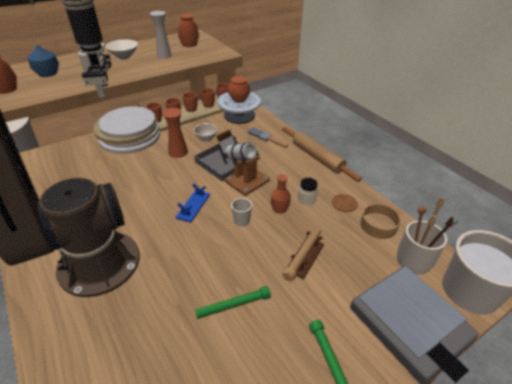

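View pics/top0.png

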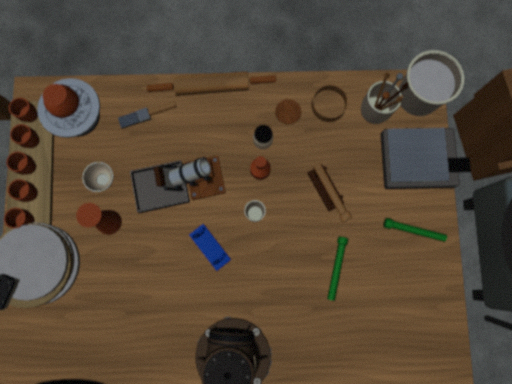

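View pics/wrist0.png

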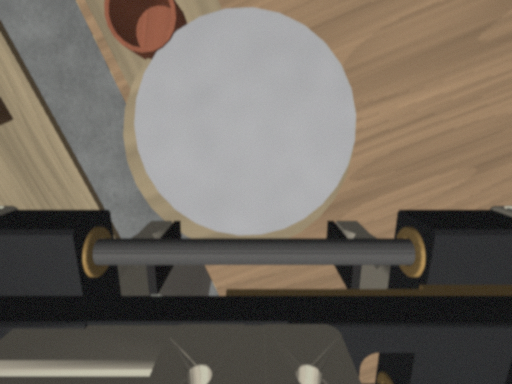

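```bash
python3 - <<'E'
import cv2,numpy as np
s=cv2.imread("pics/side0.png");t=cv2.imread("pics/top0.png")
a=cv2.resize(t[130:240,120:230],(580,580),interpolation=2)
cv2.imwrite("pics/a.png",a)
cv2.imwrite("pics/b.png",cv2.resize(t[150:230,290:370],(560,560),interpolation=2))
cv2.imwrite("pics/c.png",cv2.resize(s[120:200,185:285],(800,600*8*8//60//8),interpolation=2)[:600])
cv2.imwrite("pics/d.png",cv2.resize(s[220:290,270:340],(560,560),interpolation=2))
E
```

```text
(no output)
```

View pics/a.png

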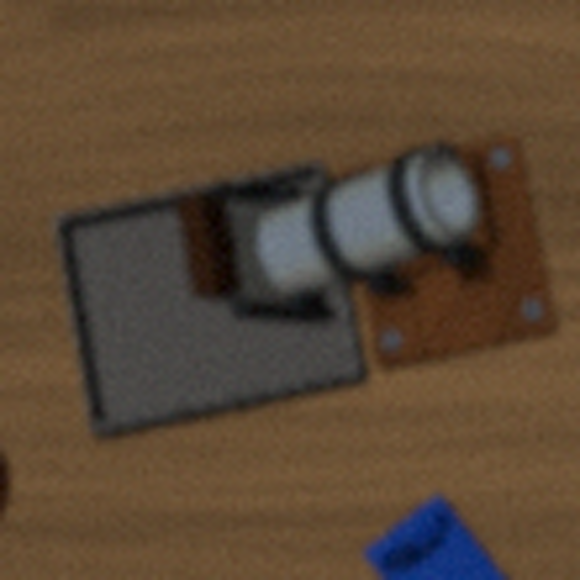

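View pics/b.png

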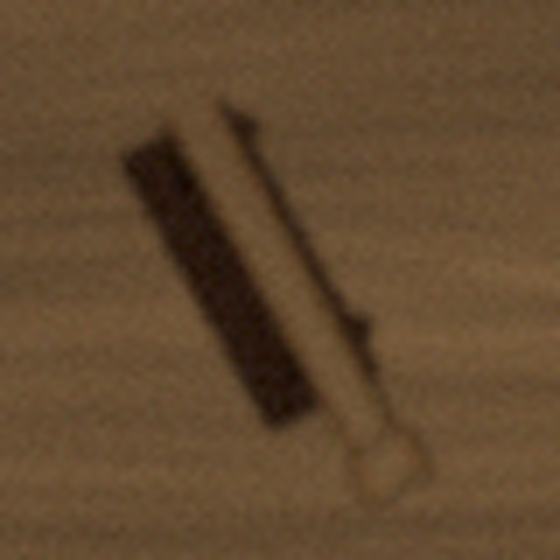

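View pics/c.png

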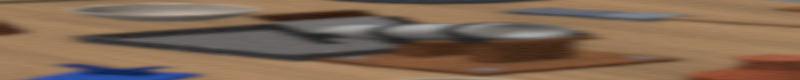

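View pics/d.png

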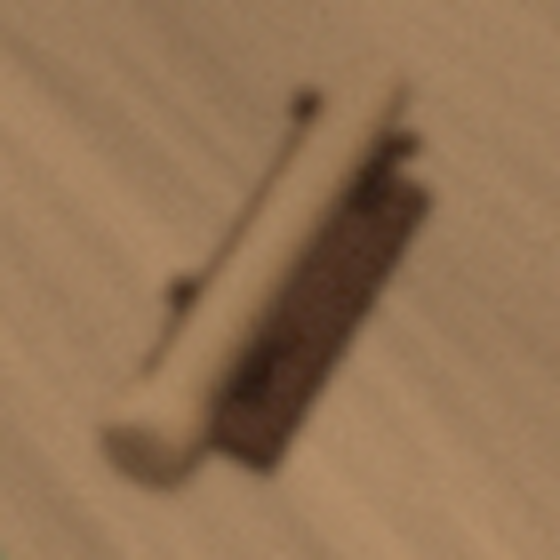

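```bash
cat > h.py <<'E'
import numpy as np,cv2
from plant import r,capture,calibration
def cloud(d,c):
    v,u=np.mgrid[0:d.shape[0],0:d.shape[1]]
    p=np.stack([(u-c['cx'])/c['fx']*d,-(v-c['cy'])/c['fy']*d,-d],-1)
    V=np.array(c['view']); 
    return (p-V[:3,3])@V[:3,:3]
def ray(u,v,c,z):
    V=np.array(c['view']);R=V[:3,:3];o=-R.T@V[:3,3]
    dd=R.T@np.array([(u-c['cx'])/c['fx'],-(v-c['cy'])/c['fy'],-1])
    return o+dd*(z-o[2])/dd[2]
def proj(P,c):
    q=np.atleast_2d(P)@np.array(c['view'])[:3,:3].T+np.array(c['view'])[:3,3]
    return np.stack([c['cx']-c['fx']*q[:,0]/q[:,2],c['cy']+c['fy']*q[:,1]/q[:,2]],-1)
def snap(n,tag):
    c=calibration(n);p,d=capture(n);cv2.imwrite(f"pics/{n}_{tag}.png",p)
    np.savez(f"pics/{n}_{tag}.npz",p=p,d=d,**{k:np.array(v) for k,v in c.items()});return p,d,c
def load(n,tag):
    z=np.load(f"pics/{n}_{tag}.npz");return z['p'],z['d'],{k:z[k] for k in('fx','fy','cx','cy','view')}
E
cp pics/side0.npz pics/side_0.npz;cp pics/top0.npz pics/top_0.npz;cp pics/wrist0.npz pics/wrist_0.npz
python3 - <<'E'
from h import *
np.set_printoptions(precision=4,suppress=True)
for n in ('side','top'):
    p,d,c=load(n,'0');X=cloud(d,c)
    print(n,(d>0).mean())
    for (u,v) in ([(210,180),(185,178),(205,168),(260,167),(255,211),(263,135),(97,177),(108,222),(345,212),(323,170),(150,190),(318,190)] if n=='top' else [(242,152),(218,165),(240,205),(280,195),(303,247)]):
        print(u,v,X[v,u],ray(u,v,c,0))
V=load('wrist','0')[2]['view'];print('wristcam',-V[:3,:3].T@V[:3,3])
# tray & rest from top
p,d,c=load('top','0');X=cloud(d,c)
print('table z',np.median(X[240:300,60:180,2]), np.std(X[240:300,60:180,2]))
hsv=cv2.cvtColor(p,cv2.COLOR_BGR2HSV)
roi=X[...,0]>0
# stick cloud
m=(X[...,2]>0.035)&(X[...,2]<0.09);m[:150]=0;m[225:]=0;m[:,:300]=0;m[:,365:]=0
P=X[m];print('stick',len(P),P.mean(0),P.min(0),P.max(0))
q=P[:,:2]-P[:,:2].mean(0);w,vv=np.linalg.eigh(q.T@q);dr=vv[:,1];s=q@dr
print('dir',dr,s.min(),s.max())
for a,b in zip(np.linspace(s.min(),s.max(),9)[:-1],np.linspace(s.min(),s.max(),9)[1:]):
    k=(s>=a)&(s<=b);t=q[k]@vv[:,0];print(a,b,k.sum(),t.min(),t.max(),P[k,2].max())
E
```

```text
side 0.996002197265625
242 152 [0.55   0.077  0.1491] [0.6586 0.2592 0.    ]
218 165 [0.5313 0.2339 0.    ] [0.5313 0.2339 0.    ]
240 205 [ 0.4607 -0.0534  0.0464] [ 0.4854 -0.011   0.    ]
280 195 [ 0.5764 -0.1166  0.0832] [ 0.6347 -0.0436  0.    ]
303 247 [ 0.5106 -0.3215  0.0691] [ 0.5525 -0.2795  0.    ]
top 0.9960581461588541
210 180 [0.5383 0.0566 0.1202] [0.5639 0.0686 0.    ]
185 178 [0.5427 0.1309 0.1364] [0.5725 0.1524 0.    ]
205 168 [0.5758 0.0715 0.1234] [0.6055 0.0852 0.    ]
260 167 [ 0.5708 -0.0981  0.1422] [ 0.605  -0.1001  0.    ]
255 211 [ 0.4548 -0.08    0.0062] [ 0.4556 -0.08    0.    ]
263 135 [ 0.6936 -0.1113  0.0738] [ 0.7169 -0.1129  0.    ]
97 177 [0.5794 0.4422 0.0131] [0.5824 0.4468 0.    ]
108 222 [0.4194 0.3771 0.0851] [0.4298 0.405  0.    ]
345 212 [ 0.4364 -0.3646  0.0695] [ 0.4456 -0.3787  0.    ]
323 170 [ 0.5755 -0.3023  0.0631] [ 0.5901 -0.3123 -0.    ]
150 190 [0.5336 0.2681 0.003 ] [0.5341 0.2688 0.    ]
318 190 [ 0.5187 -0.2899  0.0169] [ 0.5219 -0.2923  0.    ]
wristcam [0.3101 0.6033 0.3841]
table z 0.0019453271706853185 0.09821806354961
stic
[... 305 characters left out ...]
45247717013566 0.02272452521769841 0.07500250532601714
-0.05311640013251802 -0.027489467057650457 65 -0.011377963761799708 0.015325912848876407 0.07850682138983177
-0.027489467057650457 -0.0018625339827829102 64 -0.012033561580881686 0.014461508127666492 0.07397716449045039
-0.0018625339827829102 0.023764399092084637 76 -0.022136286630823454 0.025808390774691714 0.07431720206474869
0.023764399092084637 0.04939133216695221 81 -0.024130455787333693 0.027421464474071924 0.07303668708864532
0.04939133216695221 0.07501826524181976 67 -0.010453855473681472 0.0132172988170771 0.07414583594190416
0.07501826524181976 0.1006451983166873 89 -0.015336239580040024 0.017864888889429935 0.08139255727441863
```

```bash
cat > fit.py <<'E'
from h import *
from scipy.optimize import least_squares
np.set_printoptions(precision=4,suppress=True)
def frame(x0,y0,yaw):
    c,s=np.cos(yaw),np.sin(yaw);C,S=np.cos(np.pi/6),.5
    ex=np.array([c*C,s*C,-S]);ey=np.array([-s,c,0]);ez=np.cross(ex,ey)
    return np.stack([ex,ey,ez]),np.array([x0,y0,.12])
def fit(sets):
    P=np.concatenate(sets)
    p0=np.array([.555,.085,np.deg2rad(102)])
    for it in range(6):
        R,o=frame(*p0);L=(P-o)@R.T
        rr=np.hypot(L[:,1],L[:,2])
        k=(abs(L[:,0])<.055)&(abs(rr-.0285)<(.012 if it<2 else .005))&(L[:,2]>-.02)
        Q=P[k]
        # lateral shift & yaw only; position along from height constraint
        f=lambda p:np.hypot(*(((Q-frame(*p)[1])@frame(*p)[0].T)[:,1:].T))-.0287
        s=least_squares(f,p0,loss='soft_l1',f_scale=.002);p0=s.x
    print(k.sum(),p0[:2],np.rad2deg(p0[2]),np.std(f(p0)));return p0
if __name__=='__main__':
    S=[]
    for n in('side','top'):
        p,d,c=load(n,'0');X=cloud(d,c).reshape(-1,3)
        X=X[(np.hypot(X[:,0]-.555,X[:,1]-.085)<.12)&(X[:,2]>.05)&(X[:,2]<.25)];S.append(X);fit([X])
    p=fit(S);R,o=frame(*p)
    for X in S:
        L=(X-o)@R.T
        for a in np.arange(-.08,.1,.01):
            k=(L[:,0]>a)&(L[:,0]<a+.01);print(round(a,3),k.sum(),L[k].min(0) if k.any() else '',L[k].max(0) if k.any() else '')
E
python3 fit.py
```

```text
298 [0.5666 0.1211] 98.01392522008763 0.002276270270764835
569 [0.5628 0.1221] 100.08772977983942 0.0021429238450883527
856 [0.5641 0.1218] 99.18531991365556 0.0024141594700700987
-0.08 0  
-0.07 89 [-0.0662 -0.0315 -0.043 ] [-0.06    0.0256  0.0281]
-0.06 133 [-0.06   -0.0388 -0.0402] [-0.05    0.0325  0.0299]
-0.05 82 [-0.0497 -0.0376 -0.0556] [-0.0401  0.0328  0.0304]
-0.04 96 [-0.0399 -0.03   -0.0732] [-0.03    0.0291  0.0273]
-0.03 124 [-0.03   -0.03   -0.0918] [-0.02    0.0265  0.0281]
-0.02 49 [-0.0197 -0.0284 -0.0903] [-0.0103  0.0269  0.0271]
-0.01 32 [-0.0094 -0.0044 -0.0846] [-0.0005  0.0259  0.0274]
-0.0 67 [ 0.0001 -0.0208 -0.0425] [0.0097 0.0342 0.0305]
0.01 42 [ 0.0108 -0.0034 -0.0592] [0.0196 0.0362 0.0293]
0.02 33 [ 0.02   -0.0042 -0.0672] [0.0288 0.0268 0.0252]
0.03 25 [ 0.03    0.001  -0.0594] [0.04   0.0274 0.0268]
0.04 42 [ 0.0401 -0.0176 -0.0162] [0.0498 0.038  0.0779]
0.05 204 [ 0.0501 -0.0407 -0.0295] [0.06   0.0412 0.0795]
0.06 84 [ 0.06   -0.0362 -0.029 ] [0.0697 0.0423 0.059 ]
0.07 2 [0.0708 0.036  0.0111] [0.071  0.037  0.0195]
0.08 0  
0.09 0  
-0.08 0  

[... 155 characters left out ...]
344] [-0.0407  0.036   0.0349]
-0.04 57 [-0.0398 -0.0214 -0.0661] [-0.0301  0.0283  0.0329]
-0.03 53 [-0.0296 -0.0216 -0.0756] [-0.0202  0.0291  0.031 ]
-0.02 65 [-0.02   -0.0235 -0.0907] [-0.0101  0.029   0.0297]
-0.01 62 [-0.0094 -0.0208 -0.0827] [-0.0001  0.03    0.034 ]
-0.0 100 [ 0.0001 -0.034  -0.04  ] [0.0099 0.0379 0.0361]
0.01 38 [ 0.0102 -0.0261 -0.0223] [0.0189 0.0359 0.033 ]
0.02 44 [ 0.0202 -0.0201 -0.0654] [0.0299 0.0306 0.0341]
0.03 53 [ 0.03   -0.0234 -0.0022] [0.04   0.0304 0.0326]
0.04 84 [ 0.04   -0.0348 -0.0099] [0.05   0.0416 0.0796]
0.05 248 [ 0.05   -0.0364 -0.0306] [0.06   0.0441 0.0797]
0.06 74 [ 0.06   -0.0307 -0.0249] [0.0681 0.0445 0.0547]
0.07 0  
0.08 0  
0.09 0
```

Request:
{"op": "servo_tool", "data": {"grip": [-1,-1,-1,-1,-1,-1,-1,-1,-1,-1], "translation": [[0.005,0.003,-0.03],[0.02,0.015,-0.06],[0.05,0.035,-0.075],[0.085,0.058,-0.075],[0.12,0.08,-0.075],[0.155,0.102,-0.075],[0.19,0.124,-0.075],[0.225,0.146,-0.075],[0.26,0.168,-0.075],[0.295,0.19,-0.075]], "turn": [0.05,0.15,0.25,0.36,0.47,0.58,0.69,0.8,0.91,1.0]}}

```text
time_s: 0.98
tcp_pos: [0.4537, 0.3401, 0.3017]
eef_rot: [-180.0, 0.0, -79.3]
contact_force: [0.6, 0.5, -0.7]
gripper_width: 0.0878
```

Request:
{"op": "servo_tool", "data": {"grip": [-1,-1,-1,-1,-1,-1], "translation": [[0.03,-0.014,0],[0.065,-0.03,0],[0.1,-0.045,0],[0.13,-0.06,0],[0.145,-0.067,0],[0.151,-0.069,0]], "turn": [0.01,0.02,0.03,0.04,0.04,0.04]}}

```text
time_s: 1.48
tcp_pos: [0.551, 0.2046, 0.3011]
eef_rot: [180.0, -0.0, -81.4]
contact_force: [0.2, 0.1, -0.6]
gripper_width: 0.0879
```

```bash
python3 - <<'E'
from h import *
print(r.get_state()['tcp_pos'],r.get_state()['eef_rot'])
snap('wrist','1')
E
```

```text
[0.55095864 0.20457634 0.30110026] [ 1.79960123e+02 -3.40565664e-02 -8.13975076e+01]
```

View pics/wrist_1.png

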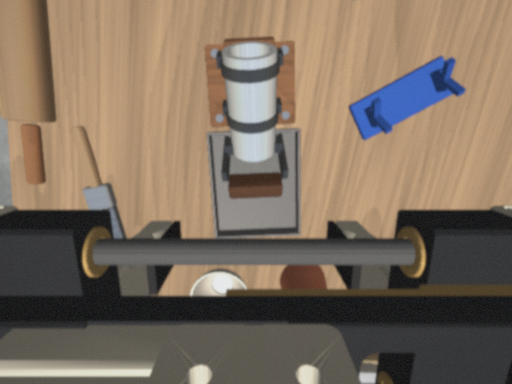

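```bash
python3 - <<'E'
from fit import *
p,d,c=load('wrist','1');X=cloud(d,c)
Y=X.reshape(-1,3)
Y=Y[(np.hypot(Y[:,0]-.555,Y[:,1]-.105)<.14)&(Y[:,2]>.05)&(Y[:,2]<.25)]
q=fit([Y]);R,o=frame(*q)
L=(Y-o)@R.T
for a in np.arange(-.08,.1,.01):
    k=(L[:,0]>a)&(L[:,0]<a+.01)
    if k.any():print(round(a,3),k.sum(),L[k].min(0),L[k].max(0))
# block mask: dark brown
hsv=cv2.cvtColor(p,cv2.COLOR_BGR2HSV)
for (u,v) in [(256,186),(235,186),(275,186),(256,177),(256,194),(285,150),(226,150),(285,175),(226,175),(254,165),(250,60)]: print(u,v,p[v,u],X[v,u],(X[v,u]-o)@R.T)
print(proj([[.551,.2046,.3011]],c))
E
```

```text
4744 [0.566  0.1209] 101.08943294843455 0.0014930929205799312
-0.07 320 [-0.0609 -0.0271 -0.0415] [-0.06    0.0274  0.029 ]
-0.06 1454 [-0.06  -0.036 -0.041] [-0.05    0.0359  0.0328]
-0.05 755 [-0.05   -0.0361 -0.0226] [-0.04    0.036   0.0324]
-0.04 421 [-0.04   -0.0358 -0.0121] [-0.0301  0.0351  0.0321]
-0.03 474 [-0.03   -0.0277  0.0028] [-0.02    0.0278  0.0298]
-0.02 436 [-0.0199 -0.0277  0.0022] [-0.01    0.0279  0.0294]
-0.01 400 [-0.01   -0.0277  0.0031] [-0.0001  0.0267  0.0295]
-0.0 623 [ 0.     -0.0359 -0.0315] [0.01   0.0359 0.0327]
0.01 355 [ 0.01   -0.0357 -0.0128] [0.02   0.0357 0.0332]
0.02 310 [ 0.0201 -0.0276  0.0031] [0.03   0.0273 0.0293]
0.03 312 [ 0.03   -0.0279  0.0025] [0.04   0.0276 0.0291]
0.04 450 [ 0.04   -0.0369 -0.0099] [0.05   0.0369 0.0296]
0.05 1573 [ 0.05   -0.0396 -0.029 ] [0.06   0.0397 0.0815]
0.06 1254 [ 0.06   -0.0395  0.0046] [0.0699 0.0389 0.0816]
0.07 35 [ 0.07   -0.0396  0.0488] [0.0722 0.0354 0.0805]
256 186 [47 62 88] [0.5481 0.2055 0.1602] [0.0547 0.0013 0.0781]
235 186 [43 54 76] [0.5708 0.209  0.1601] [ 0.054  -0.0216  0.0775]
275 186 [51 66 94] [0.5275 0.2023 0.1605] [0.0553 0.0221 0.0787]
256 177 [30 43 62] [0.5491 0.1979 0.1482] [0.0541 0.0018 0.0638]
256 194 [53 70 98] [0.5466 0.2152 0.1572] [0.0648 0.001  0.0803]
285 150 [108 111 114] [0.5042 0.1739 0.0043] [ 0.1132  0.0505 -0.0682]
226 150 [81 76 73] [0.5903 0.1778 0.1018] [ 0.0534 -0.0347  0.0098]
285 175 [83 75 73] [0.5148 0.1935 0.1312] [0.0646 0.0363 0.0503]
226 175 [68 67 64] [0.584  0.2035 0.1338] [ 0.0603 -0.0335  0.0507]
254 165 [128 132 133] [0.5527 0.1892 0.1173] [ 0.0616 -0.      0.0325]
250 60 [201 194 186] [0.5726 0.0835 0.1731] [-0.0595  0.0007  0.027 ]
[[253.5231 234.5458]]
```

Request:
{"op": "servo_tool", "data": {"grip": [-1,-1,-1,-1,-1,-1,-1,0,0.4,0.6], "translation": [[-0.003,0.002,0.02],[-0.003,0.002,0.05],[-0.003,0.002,0.085],[-0.003,0.002,0.12],[-0.003,0.002,0.145],[-0.003,0.002,0.16],[-0.003,0.002,0.163],[-0.003,0.002,0.163],[-0.003,0.002,0.163],[-0.003,0.002,0.163]], "turn": [-0.044,-0.044,-0.044,-0.044,-0.044,-0.044,-0.044,-0.044,-0.044,-0.044], "newtons": 40}}

```text
time_s: 2.37
tcp_pos: [0.5481, 0.2105, 0.1402]
eef_rot: [-179.9, 0.1, -78.7]
contact_force: [-0.0, 0.6, -0.1]
gripper_width: 0.0731
```

Request:
{"op": "servo_tool", "data": {"grip": [1,1,1,1,1,1], "translation": [[0.002,0,0.001],[0.002,0,0.001],[0.002,0,0.001],[0.002,0,0.001],[0.002,0,0.001],[0.002,0,0.001]], "turn": [0,0,0,0,0,0], "newtons": 50}}

```text
time_s: 2.87
tcp_pos: [0.5487, 0.208, 0.1385]
eef_rot: [-179.9, 0.0, -78.7]
contact_force: [3.1, 0.4, 5.4]
gripper_width: 0.0596
```

Request:
{"op": "servo_tool", "data": {"grip": [1,1,1,1,1,1,1,1,1,1], "translation": [[-0.002,0,-0.0035],[-0.005,0,-0.0087],[-0.008,0,-0.0139],[-0.011,0,-0.0191],[-0.014,0,-0.0242],[-0.017,0,-0.0294],[-0.02,0,-0.0346],[-0.023,0,-0.0398],[-0.025,0,-0.0433],[-0.026,0,-0.045]], "turn": [0,0,0,0,0,0,0,0,0,0]}}

```text
time_s: 3.7
tcp_pos: [0.5437, 0.2329, 0.1825]
eef_rot: [-179.9, -0.0, -78.7]
contact_force: [9.5, -1.7, -3.6]
gripper_width: 0.0597
```

Request:
{"op": "servo_tool", "data": {"grip": [1,1,1,1,1], "translation": [[-0.0015,0,-0.0026],[-0.003,0,-0.0052],[-0.004,0,-0.0069],[-0.005,0,-0.0087],[-0.005,0,-0.0087]], "turn": [0,0,0,0,0]}}

```text
time_s: 4.12
tcp_pos: [0.5429, 0.2366, 0.1891]
eef_rot: [180.0, -0.2, -78.7]
contact_force: [15.6, -5.8, -15.7]
gripper_width: 0.0595
```

```bash
python3 - <<'E'
from h import *
print(r.get_state()['tcp_pos'],r.get_state()['contact_force'])
snap('wrist','2');snap('side','2')
E
```

```text
[0.542877   0.23655657 0.18908587] [ 15.61043935  -5.81463497 -15.70216761]
```

View pics/wrist_2.png

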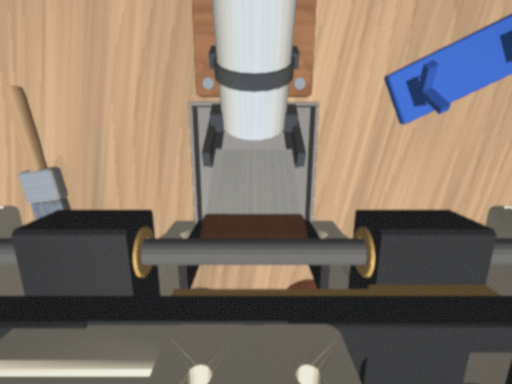

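Request:
{"op": "servo_tool", "data": {"grip": [-1,-1,-1,-1,-1,-1,-1,-1], "translation": [[0,0,0],[0,0,0],[0,0,0],[0,0,0],[0,0,0],[0,0,-0.01],[0,0,-0.03],[0,0,-0.06]], "turn": [0,0,0,0,0,0,0,0]}}

```text
time_s: 4.88
tcp_pos: [0.5403, 0.2375, 0.2503]
eef_rot: [179.8, -0.1, -78.7]
contact_force: [0.9, -0.2, -0.1]
gripper_width: 0.0874
```

```bash
python3 - <<'E'
from fit import *
print(r.get_state()['tcp_pos'],r.get_state()['contact_force'])
p,d,c=snap('wrist','3');X=cloud(d,c)
R,o=frame(.566,.1209,np.deg2rad(101.09));L=(X-o)@R.T
k=(abs(L[...,1])<.03)&(L[...,0]>.04)&(L[...,0]<.085)&(L[...,2]>.06)&(L[...,2]<.17)
M=L[k];print(len(M),M.min(0),M.max(0),np.percentile(M[:,2],[5,50,95]))
E
```

```text
[0.5403 0.2375 0.2503] [ 0.8746 -0.2361 -0.1293]
5048 [ 0.053  -0.0299  0.06  ] [0.0711 0.03   0.1396] [0.0661 0.118  0.1385]
```

View pics/wrist_3.png

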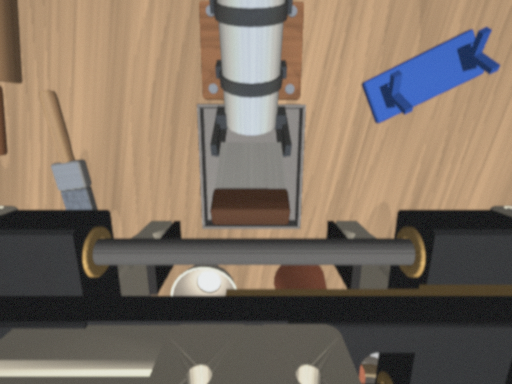

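Request:
{"op": "servo_tool", "data": {"grip": [-1,-1,-1,-1,-1,-1,-1,-1,-1,-1], "translation": [[0,0,-0.03],[0.015,0.005,-0.06],[0.045,0.016,-0.07],[0.08,0.029,-0.07],[0.116,0.042,-0.07],[0.152,0.055,-0.07],[0.188,0.068,-0.07],[0.224,0.081,-0.07],[0.26,0.095,-0.07],[0.296,0.108,-0.07]], "turn": [0,0.05,0.15,0.25,0.35,0.45,0.55,0.65,0.75,0.85]}}

```text
time_s: 5.77
tcp_pos: [0.4929, -0.0749, 0.3226]
eef_rot: [-179.9, 0.1, -127.7]
contact_force: [1.1, -0.8, 0.6]
gripper_width: 0.0875
```

Request:
{"op": "servo_tool", "data": {"grip": [-1,-1,-1,-1,-1,-1,-1,-1,-1,-1], "translation": [[0.033,-0.018,0],[0.066,-0.036,0],[0.099,-0.054,0.01],[0.132,-0.072,0.02],[0.165,-0.09,0.04],[0.195,-0.106,0.055],[0.22,-0.12,0.07],[0.238,-0.13,0.078],[0.246,-0.134,0.08],[0.246,-0.134,0.08]], "turn": [0.08,0.16,0.24,0.31,0.38,0.43,0.46,0.4625,0.4625,0.4625]}}

```text
time_s: 6.6
tcp_pos: [0.4499, -0.3515, 0.2409]
eef_rot: [180.0, -0.1, -154.0]
contact_force: [0.0, 0.1, -0.5]
gripper_width: 0.0878
```

```bash
python3 - <<'E'
from fit import *
print(r.get_state()['tcp_pos'],r.get_state()['eef_rot'])
p,d,c=snap('wrist','4');X=cloud(d,c)
m=(X[...,2]>0.058)&(X[...,2]<0.09)&(np.hypot(X[...,0]-.5,X[...,1]+.325)<.15)
P=X[m];print('stick',len(P),P.min(0),P.max(0))
q=P[:,:2]-P[:,:2].mean(0);w,vv=np.linalg.eigh(q.T@q);dr=vv[:,1];dr*=np.sign(dr[0]);s=q@dr;n=np.array([-dr[1],dr[0]])
print('dir',np.degrees(np.arctan2(dr[1],dr[0])),s.min(),s.max(),'mean',P.mean(0))
for a in np.arange(s.min(),s.max(),.02):
    k=(s>=a)&(s<=a+.02);t=q[k]@n;print(round(a,3),k.sum(),t.min(),t.max(),P[k,2].max())
E
```

```text
[ 0.4499 -0.3515  0.2409] [ 179.9584   -0.0574 -154.028 ]
stick 2395 [ 0.4103 -0.3855  0.058 ] [ 0.5933 -0.2751  0.0754]
dir 26.269616753961447 -0.07386716845769149 0.11838979203063199 mean [ 0.4819 -0.339   0.0665]
-0.074 499 -0.017719190364033865 0.01750316492592587 0.0754091316434919
-0.054 332 -0.016600725136713186 0.016195024842712145 0.0736149809357359
-0.034 314 -0.012288471595557458 0.011379864305975023 0.06962386923131307
-0.014 292 -0.020368612638064023 0.011391065040856217 0.06926151836169474
0.006 285 -0.011674900015896673 0.01139357814868547 0.06941989550884903
0.026 241 -0.012034025690057555 0.011420572056371347 0.06945571413509714Traceback (most recent call last):
  File "<stdin>", line 9, in <module>
    return umr_minimum(a, axis, None, out, keepdims, initial, where)
ValueError: zero-size array to reduction operation minimum which has no identity
```

View pics/wrist_4.png

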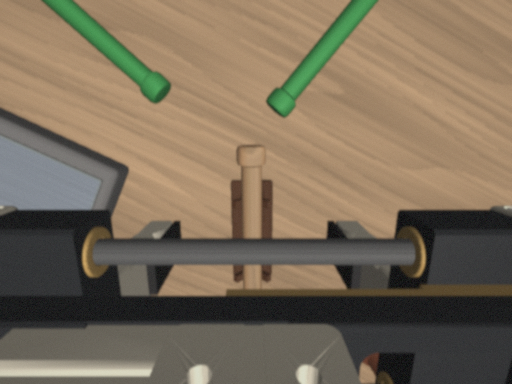

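Request:
{"op": "servo_tool", "data": {"grip": [-0.2,-0.2,-0.2,-0.2,-0.2,-0.2,-0.2,-0.2,0,1], "translation": [[-0.003,-0.003,0.02],[-0.003,-0.003,0.05],[-0.003,-0.003,0.09],[-0.003,-0.003,0.13],[-0.003,-0.003,0.165],[-0.003,-0.003,0.19],[-0.003,-0.003,0.2],[-0.003,-0.003,0.204],[-0.003,-0.003,0.204],[-0.003,-0.003,0.204]], "turn": [0,0,0,0,0,0,0,0,0,0], "newtons": 4}}

```text
time_s: 7.48
tcp_pos: [0.4563, -0.3517, 0.0392]
eef_rot: [-179.9, 0.1, -153.9]
contact_force: [-0.4, 0.3, -0.2]
gripper_width: 0.0445
```

Request:
{"op": "servo_tool", "data": {"grip": [1,1,1,1,1], "translation": [[0,0,0],[0,0,0],[0,0,0],[0,0,0],[0,0,0]], "turn": [0,0,0,0,0], "newtons": 4}}

```text
time_s: 7.9
tcp_pos: [0.4554, -0.352, 0.0381]
eef_rot: [-179.9, 0.1, -153.9]
contact_force: [-0.5, -1.1, 1.9]
gripper_width: 0.0258
```

Request:
{"op": "servo_tool", "data": {"grip": [1,1,1,1,1,1,1,1,1], "translation": [[0,0,-0.004],[0,0,-0.008],[-0.001,0,-0.012],[-0.001,0,-0.016],[-0.002,0,-0.02],[-0.002,0,-0.024],[-0.003,0,-0.028],[-0.004,0,-0.032],[-0.005,0,-0.036]], "turn": [0,0,0,0,0,0,0,0,0]}}

```text
time_s: 8.65
tcp_pos: [0.4593, -0.3493, 0.0737]
eef_rot: [-180.0, 0.0, -153.9]
contact_force: [0.2, 0.4, -1.0]
gripper_width: 0.0258
```

```bash
python3 - <<'E'
from h import *
print(r.get_state()['tcp_pos'],r.get_state()['contact_force'])
p,d,c=snap('side','5')
cv2.imwrite("pics/e.png",cv2.resize(p[190:310,240:380],(700,600),interpolation=2))
E
```

```text
[ 0.45926991 -0.34925097  0.07370081] [ 0.22938316  0.39003955 -0.9805125 ]
```

View pics/e.png

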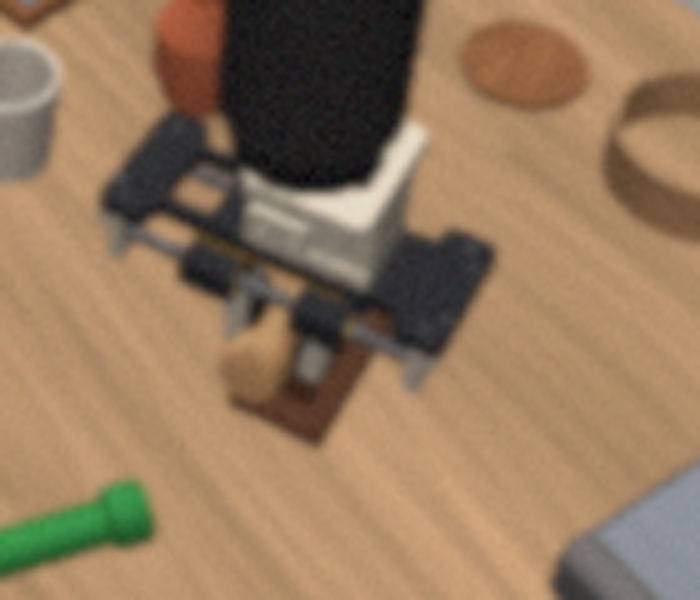

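```bash
cat > stk.py <<'E'
from h import *
np.set_printoptions(precision=4,suppress=True)
def stick(tag):
    """stick points in tool-ish vertical frame: along tool -x (tip dir), lateral, z rel to grasp"""
    st=r.get_state();t=st['tcp_pos'];yaw=np.deg2rad(st['eef_rot'][2])
    a=-np.array([np.cos(yaw),np.sin(yaw)]);n=np.array([-a[1],a[0]])
    print('tcp',t,'yaw',st['eef_rot'][2],'F',st['contact_force'])
    for cam in('wrist','top','side'):
        p,d,c=snap(cam,tag);X=cloud(d,c)
        rel=X[...,:2]-t[:2];s=rel@a;l=rel@n;z=X[...,2]-t[2]-.019
        hsv=cv2.cvtColor(p,cv2.COLOR_BGR2HSV)
        wood=(hsv[...,1]>60)&(hsv[...,2]>80)
        k=(abs(l)<.008)&(s>-.06)&(s<.2)&wood&(X[...,2]>.02)&(abs(z)<.15)
        print(cam,k.sum())
        if k.sum()<15: continue
        for b in np.arange(-.06,.2,.02):
            kk=k&(s>=b)&(s<b+.02)
            if kk.sum()>2: print('  s %.2f n %d  topz %.4f  medz %.4f'%(b+.01,kk.sum(),np.percentile(z[kk],90),np.median(z[kk])))
E
python3 -c "
from stk import *
stick('6')"
```

```text
tcp [ 0.4599 -0.3494  0.0745] yaw -153.89467346106423 F [-0.1368  0.1141 -0.4102]
wrist 3774
  s -0.05 n 738  topz 0.0184  medz 0.0102
  s -0.03 n 1949  topz 0.0740  medz 0.0227
  s -0.01 n 384  topz 0.0195  medz 0.0139
  s 0.01 n 624  topz 0.0083  medz 0.0062
  s 0.03 n 79  topz 0.0052  medz 0.0035
top 33
  s -0.05 n 16  topz 0.0248  medz 0.0162
  s -0.03 n 9  topz 0.0329  medz 0.0247
  s 0.05 n 7  topz 0.0013  medz -0.0048
side 120
  s -0.05 n 42  topz 0.0155  medz 0.0044
  s -0.03 n 49  topz 0.0729  medz 0.0209
  s -0.01 n 19  topz 0.0166  medz 0.0103
  s 0.01 n 6  topz 0.0088  medz 0.0067
  s 0.03 n 4  topz 0.0028  medz -0.0271
```

View pics/wrist_6.png

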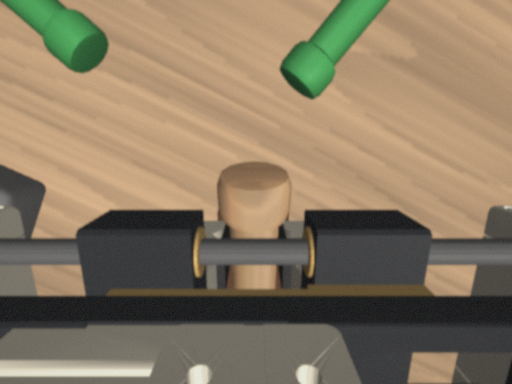

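View pics/top_6.png

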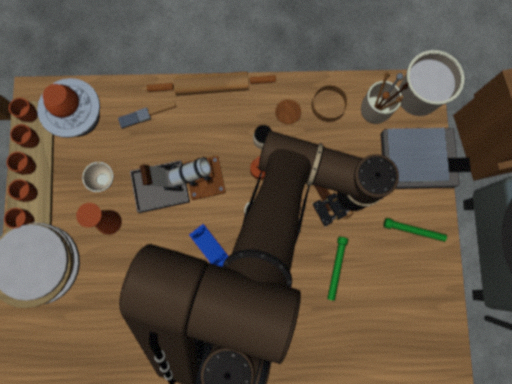

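Request:
{"op": "servo_tool", "data": {"grip": [1,1,1,1,1,1,1,1,1,1], "translation": [[-0.001,0,-0.004],[-0.002,0,-0.008],[-0.003,0,-0.012],[-0.005,0,-0.016],[-0.006,0,-0.02],[-0.008,0,-0.024],[-0.01,0,-0.028],[-0.012,0,-0.032],[-0.014,0,-0.036],[-0.014,0,-0.036]], "turn": [0,0,0,0,0,0,0,0,0,0]}}

```text
time_s: 9.68
tcp_pos: [0.4726, -0.3432, 0.1103]
eef_rot: [-179.9, 0.1, -153.9]
contact_force: [-0.4, -0.5, -1.6]
gripper_width: 0.0258
```

```bash
cat >> stk.py <<'E'
def face(tag):
    "fit plane to knob end face (wrist)"
    p,d,c=load('wrist',tag);X=cloud(d,c)
    st=r.get_state();t=st['tcp_pos'];yaw=np.deg2rad(st['eef_rot'][2])
    a=-np.array([np.cos(yaw),np.sin(yaw)]);n=np.array([-a[1],a[0]])
    rel=X[...,:2]-t[:2];L=np.stack([rel@a,rel@n,X[...,2]-t[2]+0-.019],-1)
    k=(abs(L[...,1])<.02)&(L[...,0]<.0)&(L[...,0]>-.07)&(L[...,2]>-.03)&(L[...,2]<.06);k[:130]=0
    P=L[k];best=None;rng=np.random.default_rng(0)
    # axis direction (cos,-sin) in s,z ; end face plane: s*cos - z*sin = const (min)
    for deg in np.arange(0,60,1.):
        th=np.deg2rad(deg);w=P[:,0]*np.cos(th)-P[:,2]*np.sin(th)
        h,e=np.histogram(w,np.arange(-.08,.02,.001));i=h.argmax()
        if best is None or h[i]>best[0]: best=(h[i],deg,e[i])
    print('face',best,'n',k.sum());
    th=np.deg2rad(best[1]);w=P[:,0]*np.cos(th)-P[:,2]*np.sin(th);F=P[abs(w-best[2])<.003]
    co=np.polyfit(F[:,2],F[:,0],1);print('angle by plane',np.degrees(np.arctan(co[0])),'face centre',F.mean(0))
E
python3 -c "
from stk import *
stick('7');face('7')"
```

```text
tcp [ 0.4726 -0.3432  0.1103] yaw -153.8855156286769 F [-0.4083 -0.5059 -1.6334]
wrist 3771
  s -0.05 n 568  topz 0.0164  medz 0.0124
  s -0.03 n 2353  topz 0.0737  medz 0.0299
  s -0.01 n 171  topz 0.0283  medz 0.0272
  s 0.01 n 470  topz 0.0073  medz 0.0035
  s 0.03 n 209  topz -0.0007  medz -0.0031
top 49
  s -0.05 n 16  topz 0.0207  medz 0.0160
  s -0.03 n 12  topz 0.0578  medz 0.0291
  s 0.05 n 18  topz -0.0163  medz -0.0186
  s 0.07 n 3  topz -0.0259  medz -0.0287
side 110
  s -0.05 n 29  topz 0.0152  medz 0.0114
  s -0.03 n 59  topz 0.0589  medz 0.0271
  s -0.01 n 11  topz 0.0261  medz 0.0230
  s 0.01 n 11  topz 0.0064  medz -0.0019
face (np.int64(1364), np.float64(33.0), np.float64(-0.04299999999999997)) n 6207
angle by plane 32.06640579818615 face centre [-0.0351 -0.0001  0.0242]
```

View pics/wrist_7.png

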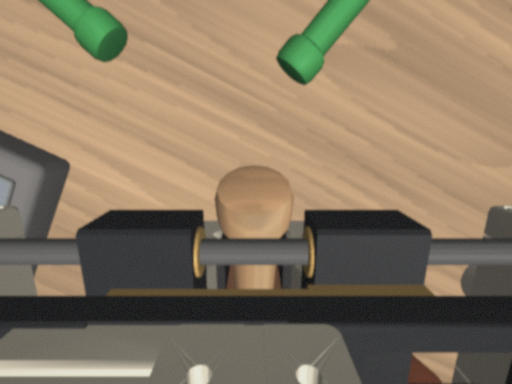

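Request:
{"op": "servo_tool", "data": {"grip": [1,1,1,1,1,1,1,1,1,1], "translation": [[0,0,0],[0,0,0],[0,0,-0.01],[0,0,-0.03],[0,0,-0.06],[0,0,-0.09],[0,0,-0.125],[0,0,-0.155],[0,0,-0.18],[0,0,-0.19]], "turn": [0,0,0,0,0,0,0,0,-0.04,-0.1], "newtons": 50}}

```text
time_s: 10.67
tcp_pos: [0.4725, -0.344, 0.3046]
eef_rot: [-179.7, 0.2, -148.1]
contact_force: [1.5, 0.3, -0.8]
gripper_width: 0.0251
```

```bash
python3 -c "
from stk import *
stick('8');face('8')"
```

```text
tcp [ 0.4725 -0.344   0.3046] yaw -148.08540331820646 F [ 1.4608  0.2513 -0.7939]
wrist 3774
  s -0.05 n 571  topz 0.0163  medz 0.0123
  s -0.03 n 2352  topz 0.0736  medz 0.0297
  s -0.01 n 174  topz 0.0279  medz 0.0269
  s 0.01 n 466  topz 0.0073  medz 0.0035
  s 0.03 n 211  topz -0.0007  medz -0.0026
top 154
  s -0.05 n 19  topz 0.0191  medz 0.0167
  s -0.03 n 13  topz 0.0571  medz 0.0301
  s 0.05 n 32  topz -0.0139  medz -0.0182
  s 0.07 n 38  topz -0.0227  medz -0.0283
  s 0.09 n 39  topz -0.0340  medz -0.0397
  s 0.11 n 13  topz -0.0449  medz -0.0479
side 146
  s -0.05 n 40  topz 0.0155  medz 0.0089
  s -0.03 n 83  topz 0.0717  medz 0.0257
  s -0.01 n 6  topz 0.0253  medz 0.0238
  s 0.01 n 12  topz 0.0066  medz 0.0015
  s 0.03 n 3  topz -0.0041  medz -0.0059
face (np.int64(1310), np.float64(33.0), np.float64(-0.04599999999999997)) n 6028
angle by plane 31.853237211219724 face centre [-0.0363 -0.0006  0.0266]
```

Request:
{"op": "servo_tool", "data": {"grip": [1,1,1,1,1,1,1,1,1,1], "translation": [[-0.015,0.009,0],[-0.042,0.025,0],[-0.072,0.043,0],[-0.102,0.061,0],[-0.132,0.079,0],[-0.162,0.097,0],[-0.192,0.115,0],[-0.22,0.131,0],[-0.24,0.143,0],[-0.25,0.1487,0]], "turn": [-0.08,-0.2,-0.32,-0.44,-0.56,-0.68,-0.8,-0.92,-1.04,-1.14]}}

```text
time_s: 11.65
tcp_pos: [0.6061, -0.0822, 0.2971]
eef_rot: [179.8, 0.0, -82.5]
contact_force: [0.3, -0.5, -0.5]
gripper_width: 0.025
```

Request:
{"op": "servo_tool", "data": {"grip": [1,1,1,1], "translation": [[0,0,0],[0,0,0],[0,0,0],[0,0,0]], "turn": [-0.05,-0.07,-0.07,-0.07]}}

```text
time_s: 11.98
tcp_pos: [0.6053, -0.0853, 0.2985]
eef_rot: [179.9, 0.0, -79.0]
contact_force: [-0.3, 0.2, -1.3]
gripper_width: 0.0251
```

```bash
python3 -c "
from stk import *
stick('9');face('9')"
```

```text
tcp [ 0.6053 -0.0853  0.2985] yaw -79.01840201630316 F [-0.3081  0.1826 -1.275 ]
wrist 3763
  s -0.05 n 536  topz 0.0158  medz 0.0120
  s -0.03 n 2353  topz 0.0736  medz 0.0296
  s -0.01 n 193  topz 0.0280  medz 0.0269
  s 0.01 n 463  topz 0.0072  medz 0.0033
  s 0.03 n 218  topz -0.0006  medz -0.0029
top 202
  s 0.03 n 9  topz 0.0643  medz -0.0090
  s 0.05 n 37  topz -0.0104  medz -0.0157
  s 0.07 n 39  topz -0.0236  medz -0.0275
  s 0.09 n 35  topz -0.0327  medz -0.0387
  s 0.11 n 36  topz -0.0468  medz -0.0510
  s 0.13 n 39  topz -0.0567  medz -0.0625
  s 0.15 n 7  topz -0.0668  medz -0.0682
side 118
  s -0.05 n 20  topz 0.0176  medz 0.0121
  s -0.03 n 31  topz 0.0315  medz 0.0271
  s -0.01 n 8  topz 0.0265  medz 0.0130
  s 0.03 n 3  topz -0.0320  medz -0.0340
  s 0.05 n 5  topz -0.0203  medz -0.0233
  s 0.07 n 15  topz -0.0258  medz -0.0301
  s 0.09 n 12  topz -0.0360  medz -0.0430
  s 0.11 n 11  topz -0.0477  medz -0.0537
  s 0.13 n 8  topz -0.0574  medz -0.0621
  s 0.19 n 3  topz -0.1459  medz -0.1484
face (np.int64(1606), np.float64(29.0), np.float64(-0.04299999999999997)) n 6498
angle by plane 29.937089193909525 face centre [-0.0362  0.0001  0.0215]
```

View pics/side_9.png

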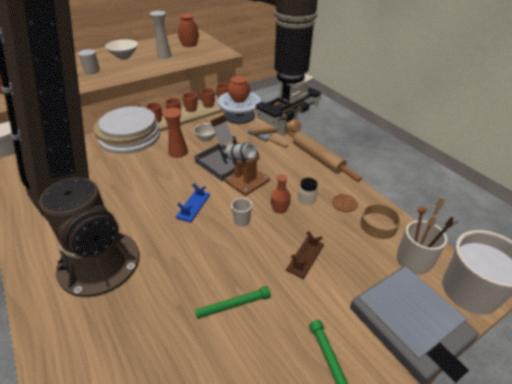

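View pics/top_9.png

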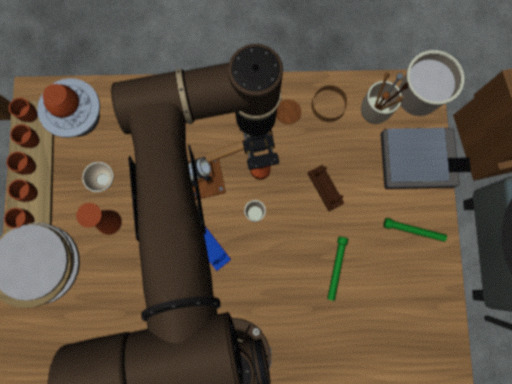

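Request:
{"op": "servo_tool", "data": {"grip": [1,1,1,1,1,1,1], "translation": [[0.004,-0.001,0.01],[0.004,-0.001,0.028],[0.004,-0.001,0.048],[0.004,-0.001,0.063],[0.004,-0.001,0.07],[0.004,-0.001,0.073],[0.004,-0.001,0.073]], "turn": [0,0,0,0,0,0,0]}}

```text
time_s: 12.72
tcp_pos: [0.6074, -0.0891, 0.2257]
eef_rot: [179.9, -0.0, -78.9]
contact_force: [0.2, 0.1, 0.3]
gripper_width: 0.0248
```

```bash
python3 - <<'E'
from fit import *
st=r.get_state();t=st['tcp_pos'];print(t,st['eef_rot'][2])
R,o=frame(.566,.1209,np.deg2rad(101.09))
print('grasp local',R@(t+[0,0,.019]-o))
for cam in('side','top'):
    p,d,c=snap(cam,'10');X=cloud(d,c);L=(X-o)@R.T
    k=(np.hypot(L[...,1],L[...,2])<.025)&(L[...,0]>-.2)&(L[...,0]<-.07)
    for a in np.arange(-.2,-.06,.02):
        kk=k&(L[...,0]>=a)&(L[...,0]<a+.02)
        if kk.sum()>4: print(cam,round(a,2),kk.sum(),'y',L[kk][:,1].min(),L[kk][:,1].max(),'z',L[kk][:,2].min(),L[kk][:,2].max())
    cv2.imwrite(f"pics/f_{cam}.png",cv2.resize(p[110:200,195:315] if cam=='side' else p[130:230,170:290],(720,540),interpolation=2))
E
```

```text
[ 0.6074 -0.0891  0.2257] -78.88418109192133
grasp local [-0.2477 -0.0002  0.001 ]
side -0.2 21 y 0.008578821323167425 0.013645000274409026 z -0.008643930169864337 0.006682825367929388
side -0.18 25 y 0.0025998608311880687 0.012934439424747814 z -0.008237789168308978 0.011354617568815449
side -0.16 29 y 0.0015571550798124595 0.014366666388080837 z -0.011623897023477414 0.012011958440463311
side -0.14 30 y -0.0007416799501234866 0.012493994799165358 z -0.010548145836959552 0.012902469979354271
side -0.12 28 y -0.0028666029581189078 0.01268190497864363 z -0.008823627411708446 0.012861122262343929
side -0.1 19 y -0.0029470687671034313 0.01180847561604903 z -0.007339731789709171 0.013183695209829805
top -0.2 53 y -0.009474784836782033 0.01569686401493395 z -0.0020727446233815322 0.016820138905707844
top -0.18 53 y -0.009428086364063731 0.015119627929456876 z -0.0023800794585903153 0.018697294232005755
top -0.16 54 y -0.008776508241109949 0.015337920893582555 z 0.0016987297683341094 0.017315823009916124
top -0.14 51 y -0.00900720146861506 0.0153770578737878 z -0.0025443402372656234 0.017748814943616423
top -0.12 48 y -0.009558159379652334 0.016035418901025424 z 0.001984647292706085 0.018463105257031227
top -0.1 31 y -0.008580042270229422 0.016319325402748414 z 0.0026134675551252326 0.01633120148501969
```

View pics/f_side.png

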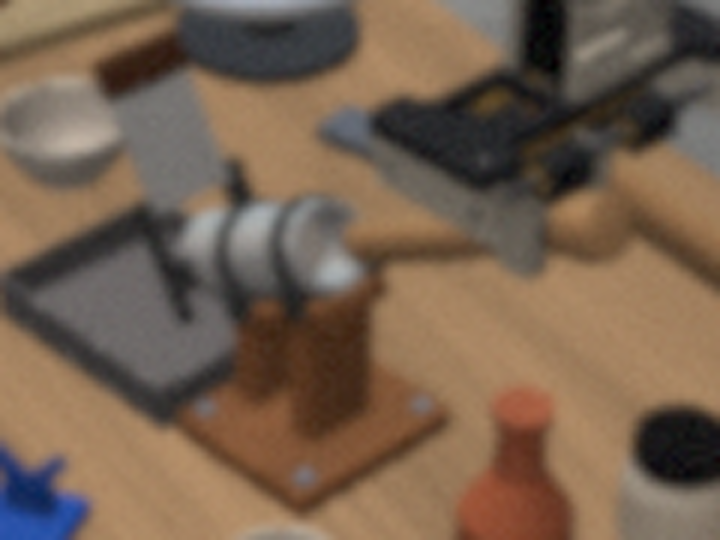

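View pics/f_top.png

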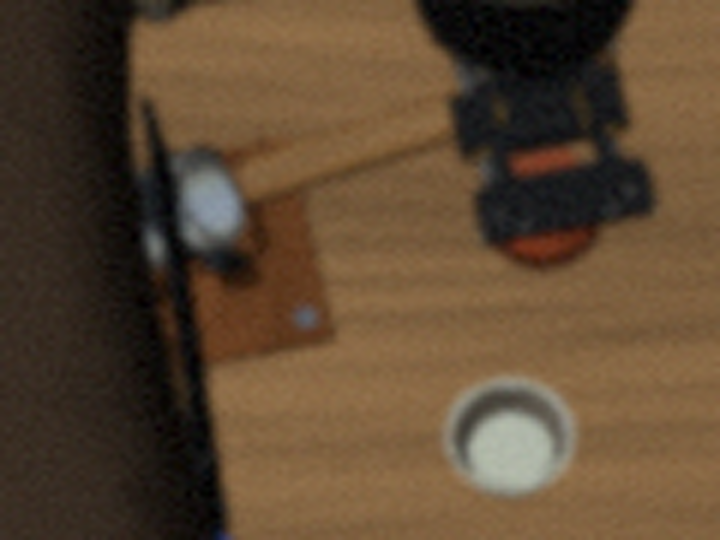

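Request:
{"op": "servo_tool", "data": {"grip": [1,1,1,1,1,1,1,1,1,1], "translation": [[-0.0035,0,0.002],[-0.0087,0,0.005],[-0.0139,0,0.008],[-0.0191,0,0.011],[-0.0242,0,0.014],[-0.0294,0,0.017],[-0.0346,0,0.02],[-0.0398,0,0.023],[-0.045,0,0.026],[-0.0485,0,0.028]], "turn": [0,0,0,0,0,0,0,0,0,0], "newtons": 60}}

```text
time_s: 13.65
tcp_pos: [0.5979, -0.0405, 0.1978]
eef_rot: [180.0, 0.0, -78.8]
contact_force: [-0.1, 0.1, -1.3]
gripper_width: 0.0249
```

Request:
{"op": "servo_tool", "data": {"grip": [1,1,1,1,1,1,1,1], "translation": [[-0.0035,0,0.002],[-0.0069,0,0.004],[-0.0104,0,0.006],[-0.0139,0,0.008],[-0.0173,0,0.01],[-0.0208,0,0.012],[-0.0242,0,0.014],[-0.026,0,0.015]], "turn": [0,0,0,0,0,0,0,0]}}

```text
time_s: 14.32
tcp_pos: [0.5942, -0.0176, 0.1849]
eef_rot: [-179.9, -0.2, -78.8]
contact_force: [1.0, -10.5, 6.0]
gripper_width: 0.025
```

```bash
cat > chk.py <<'E'
from fit import *
import sys
tag=sys.argv[1]
st=r.get_state();t=st['tcp_pos'];print(t,st['eef_rot'],'F',st['contact_force'])
R,o=frame(.566,.1209,np.deg2rad(101.09))
print('F local',R@st['contact_force'],'grasp local',R@(t+[0,0,.019]-o))
p,d,c=snap('side',tag)
cv2.imwrite(f"pics/f_{tag}.png",cv2.resize(p[110:200,195:315],(720,540),interpolation=2))
E
python3 chk.py 11
```

```text
[ 0.5942 -0.0176  0.1849] [-179.8972   -0.2056  -78.8416] F [  0.9707 -10.5203   6.0197]
F local [-12.1122   1.071   -0.042 ] grasp local [-0.1643 -0.001   0.002 ]
```

View pics/f_11.png

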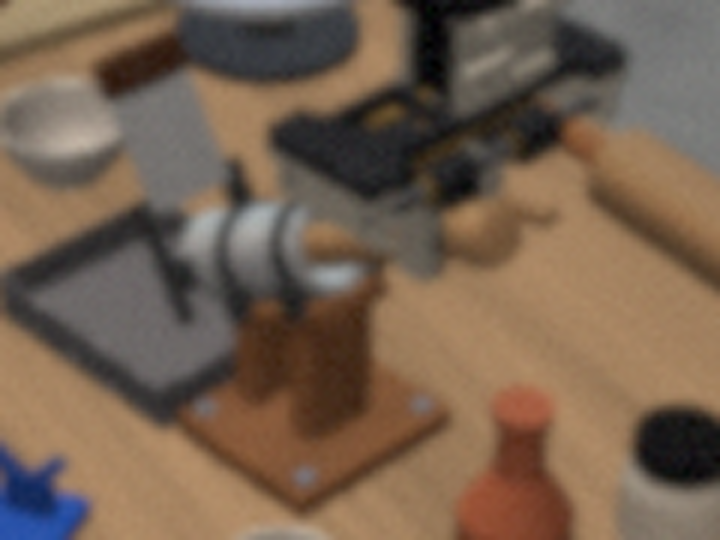

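Request:
{"op": "servo_tool", "data": {"grip": [1,1,1,1,1,1,1,1,1,1], "translation": [[-0.0035,0,0.002],[-0.0069,0,0.004],[-0.0113,0,0.0065],[-0.0156,0,0.009],[-0.0199,0,0.0115],[-0.0242,0,0.014],[-0.0286,0,0.0165],[-0.0329,0,0.019],[-0.0372,0,0.0215],[-0.0416,0,0.024]], "turn": [0,0,0,0,0,0,0,0,0,0]}}

```text
time_s: 15.2
tcp_pos: [0.5851, 0.0255, 0.1591]
eef_rot: [-180.0, 0.0, -78.9]
contact_force: [0.3, 0.2, -1.0]
gripper_width: 0.0249
```

```bash
python3 chk.py 12
```

```text
[0.5851 0.0255 0.1591] [-179.9818    0.018   -78.8844] F [ 0.3112  0.2127 -0.9648]
F local [ 0.6113 -0.3463 -0.7611] grasp local [-0.1133 -0.0004  0.0017]
```

View pics/f_12.png

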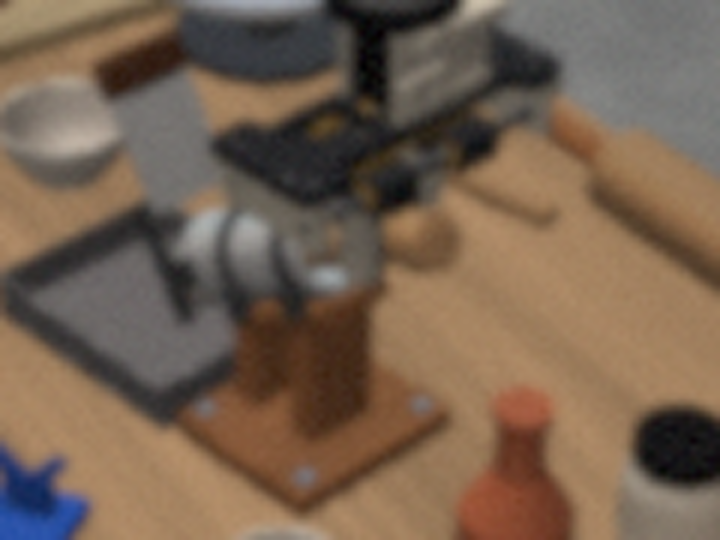

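Request:
{"op": "servo_tool", "data": {"grip": [1,1,1,1,1], "translation": [[-0.0035,0,0.002],[-0.0069,0,0.004],[-0.0104,0,0.006],[-0.013,0,0.0075],[-0.013,0,0.0075]], "turn": [0,0,0,0,0]}}

```text
time_s: 15.67
tcp_pos: [0.5823, 0.0385, 0.1513]
eef_rot: [180.0, 0.0, -78.8]
contact_force: [1.3, -1.0, -1.6]
gripper_width: 0.0251
```

```bash
python3 chk.py 13; python3 -c "
from h import *
p,d,c=snap('top','13')
cv2.imwrite('pics/g13.png',cv2.resize(p[120:240,110:250],(700,600),interpolation=2))"
```

```text
[0.5823 0.0385 0.1513] [179.9624   0.0046 -78.8317] F [ 1.3358 -1.0216 -1.6399]
F local [-0.2708 -1.1143 -2.0499] grasp local [-0.0979 -0.0001  0.0015]
```

View pics/f_13.png

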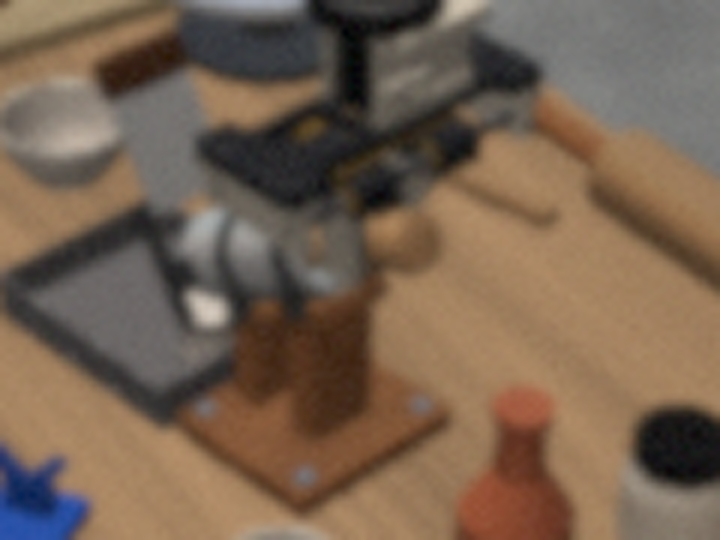

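View pics/g13.png

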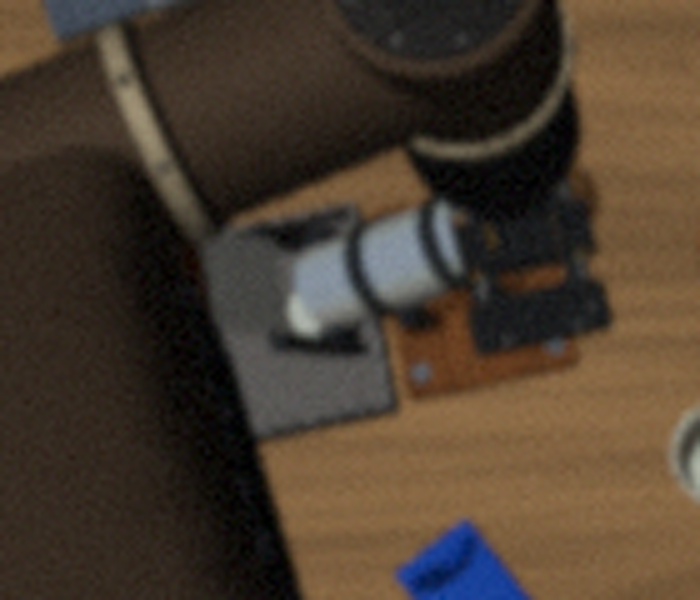

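Request:
{"op": "servo_tool", "data": {"grip": [1,1,1,1,1], "translation": [[-0.002,0,0.0012],[-0.0043,0,0.0025],[-0.0043,0,0.0025],[-0.0043,0,0.0025],[-0.0043,0,0.0025]], "turn": [0,0,0,0,0]}}

```text
time_s: 16.18
tcp_pos: [0.5818, 0.0422, 0.1493]
eef_rot: [-180.0, -0.0, -78.9]
contact_force: [-0.4, -0.3, -0.2]
gripper_width: 0.0251
```

```bash
python3 chk.py 14; python3 -c "
from h import *
p,d,c=snap('top','14')
cv2.imwrite('pics/g14.png',cv2.resize(p[120:240,110:250],(700,600),interpolation=2))"
```

```text
[0.5818 0.0422 0.1493] [-179.9996   -0.0031  -78.8514] F [-0.3549 -0.2518 -0.1945]
F local [-0.0576  0.3967 -0.2579] grasp local [-0.0937 -0.0003  0.0017]
```

View pics/f_14.png

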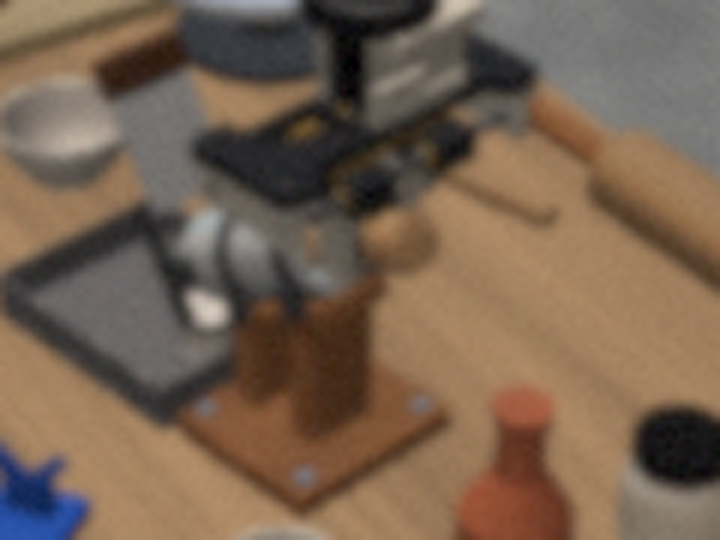

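View pics/g14.png

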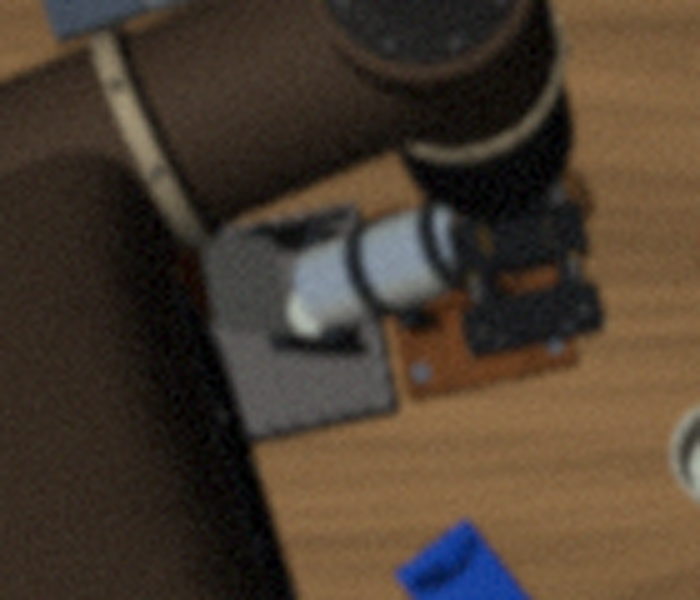

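```bash
python3 - <<'E'
from fit import *
R,o=frame(.566,.1209,np.deg2rad(101.09))
for cam,(u0,u1,v0,v1) in dict(side=(222,236,155,168),top=(164,178,174,190)).items():
    p,d,c=load(cam,'14');X=cloud(d,c)
    print(cam)
    for v in range(v0,v1,2):
        for u in range(u0,u1,2):
            b=p[v,u].astype(int)
            if b.min()>105 and b[2]>=b[0]: print(u,v,b,X[v,u],(R@(X[v,u]-o)))
E
```

```text
side
226 159 [123 127 137] [0.5497 0.1978 0.0446] [ 0.1057  0.0012 -0.026 ]
228 159 [159 168 177] [0.5544 0.1904 0.0474] [ 0.0973 -0.002  -0.0277]
230 159 [129 136 144] [0.5414 0.1502 0.0774] [ 0.0503  0.0186 -0.0202]
228 161 [175 188 198] [0.549  0.1811 0.0458] [ 0.091   0.0051 -0.0331]
230 161 [185 197 208] [0.5557 0.1774 0.0454] [ 0.087  -0.0008 -0.0358]
232 161 [132 141 150] [0.5325 0.1193 0.091 ] [ 0.0187  0.0332 -0.0227]
228 163 [143 153 165] [0.5406 0.166  0.0492] [ 0.078   0.0163 -0.0367]
230 163 [165 175 187] [0.5511 0.1696 0.0427] [ 0.0825  0.0053 -0.0416]
232 163 [118 126 134] [0.5572 0.165  0.0432] [ 0.0773  0.0001 -0.0441]
top
168 180 [143 151 145] [0.558  0.2011 0.0416] [ 0.1087 -0.0076 -0.0278]
168 182 [151 162 157] [0.5507 0.2004 0.0448] [ 0.1077 -0.0002 -0.0246]
176 182 [129 130 129] [0.5352 0.1619 0.1155] [0.0422 0.0223 0.0192]
168 184 [123 134 131] [0.5434 0.1997 0.0479] [ 0.1068  0.007  -0.0216]
170 184 [167 174 170] [0.5434 0.1934 0.0472] [ 0.1018  0.0082 -0.0253]
172 184 [157 163 158] [0.531  0.1758 0.107 ] [0.059  0.0238 0.019 ]
174 184 [112 117 116] [0.5306 0.1694 0.108 ] [0.0531 0.0254 0.0168]
170 186 [118 126 125] [0.5368 0.1933 0.0473] [ 0.1027  0.0147 -0.0246]
172 186 [128 135 128] [0.537  0.1872 0.0452] [ 0.0985  0.0157 -0.0294]
```

Request:
{"op": "servo_tool", "data": {"grip": [1,1,1,1,1,1,1,1,1,1], "translation": [[0.0043,0,-0.0025],[0.013,0,-0.0075],[0.026,0,-0.015],[0.0416,0,-0.024],[0.0572,0,-0.033],[0.0727,0,-0.042],[0.0883,0,-0.051],[0.1039,0,-0.06],[0.1195,0,-0.069],[0.1351,0,-0.078]], "turn": [0,0,0,0,0,0,0,0,0,0]}}

```text
time_s: 17.12
tcp_pos: [0.608, -0.0925, 0.2287]
eef_rot: [-180.0, -0.0, -78.9]
contact_force: [0.7, -0.2, -1.5]
gripper_width: 0.0247
```

Request:
{"op": "servo_tool", "data": {"grip": [1,1,1,1,1,1], "translation": [[0.012,0,-0.007],[0.02,0,-0.02],[0.022,0,-0.045],[0.022,0,-0.07],[0.022,0,-0.085],[0.022,0,-0.09]], "turn": [0,0,0,0,0,0]}}

```text
time_s: 17.62
tcp_pos: [0.6131, -0.1133, 0.321]
eef_rot: [-179.7, -0.1, -78.9]
contact_force: [-0.4, 0.5, 0.1]
gripper_width: 0.0246
```

```bash
python3 -c "
from stk import *
stick('15');face('15')"; python3 - <<'E'
from fit import *
p,d,c=load('top','15')
cv2.imwrite('pics/h.png',cv2.resize(p[120:240,110:370],(800,370),interpolation=2))
# rest pose from this view
X=cloud(d,c)
hsv=cv2.cvtColor(p,cv2.COLOR_BGR2HSV)
m=(p.max(-1)<75)&(X[...,0]>.4)&(X[...,0]<.62)&(X[...,1]<-.22)&(X[...,1]>-.4)&(X[...,2]<.08)
n,lab,s,ce=cv2.connectedComponentsWithStats(m.astype(np.uint8));i=1+s[1:,4].argmax();k=lab==i
print(s[i])
base=k&(X[...,2]<.022);print('base',base.sum(),X[base].mean(0))
pts=X[base][:,:2].astype(np.float32)*1000;print(cv2.minAreaRect(pts))
hi=k&(X[...,2]>.03);print('arms',hi.sum(),X[hi].mean(0),np.round(X[hi],3)[::3])
E
```

```text
tcp [ 0.6131 -0.1133  0.321 ] yaw -78.89424059647729 F [-0.4391  0.4512  0.0932]
wrist 3769
  s -0.05 n 528  topz 0.0159  medz 0.0121
  s -0.03 n 2358  topz 0.0735  medz 0.0297
  s -0.01 n 197  topz 0.0282  medz 0.0270
  s 0.01 n 464  topz 0.0070  medz 0.0035
  s 0.03 n 222  topz -0.0007  medz -0.0029
top 208
  s 0.03 n 12  topz 0.0667  medz -0.0089
  s 0.05 n 38  topz -0.0106  medz -0.0181
  s 0.07 n 37  topz -0.0241  medz -0.0283
  s 0.09 n 40  topz -0.0350  medz -0.0405
  s 0.11 n 37  topz -0.0454  medz -0.0515
  s 0.13 n 34  topz -0.0561  medz -0.0637
  s 0.15 n 9  topz -0.0669  medz -0.0684
side 118
  s -0.05 n 16  topz 0.0111  medz 0.0082
  s -0.03 n 38  topz 0.0286  medz 0.0231
  s -0.01 n 8  topz 0.0235  medz 0.0206
  s 0.05 n 6  topz -0.0216  medz -0.0236
  s 0.07 n 15  topz -0.0291  medz -0.0330
  s 0.09 n 12  topz -0.0382  medz -0.0428
  s 0.11 n 11  topz -0.0498  medz -0.0553
  s 0.13 n 7  topz -0.0632  medz -0.0660
  s 0.15 n 3  topz -0.0719  medz -0.0731
face (np.int64(1361), np.float64(29.0), np.float64(-0.04599999999999997)) n 6069
angle by plane 30.886671150977627 fa
[... 371 characters left out ...]
56]
 [ 0.577 -0.295  0.044]
 [ 0.575 -0.304  0.05 ]
 [ 0.573 -0.285  0.047]
 [ 0.573 -0.295  0.045]
 [ 0.569 -0.271  0.053]
 [ 0.568 -0.28   0.056]
 [ 0.571 -0.293  0.039]
 [ 0.564 -0.27   0.058]
 [ 0.565 -0.28   0.054]
 [ 0.569 -0.293  0.035]
 [ 0.562 -0.277  0.054]
 [ 0.559 -0.271  0.05 ]
 [ 0.49  -0.357  0.056]
 [ 0.486 -0.353  0.061]
 [ 0.485 -0.346  0.048]
 [ 0.483 -0.353  0.06 ]
 [ 0.483 -0.34   0.044]
 [ 0.482 -0.348  0.05 ]
 [ 0.479 -0.329  0.049]
 [ 0.481 -0.341  0.037]
 [ 0.479 -0.348  0.05 ]
 [ 0.476 -0.329  0.045]
 [ 0.477 -0.34   0.038]
 [ 0.471 -0.317  0.058]
 [ 0.473 -0.33   0.043]
 [ 0.474 -0.341  0.035]
 [ 0.468 -0.321  0.057]
 [ 0.472 -0.334  0.033]
 [ 0.469 -0.328  0.032]]
```

View pics/h.png

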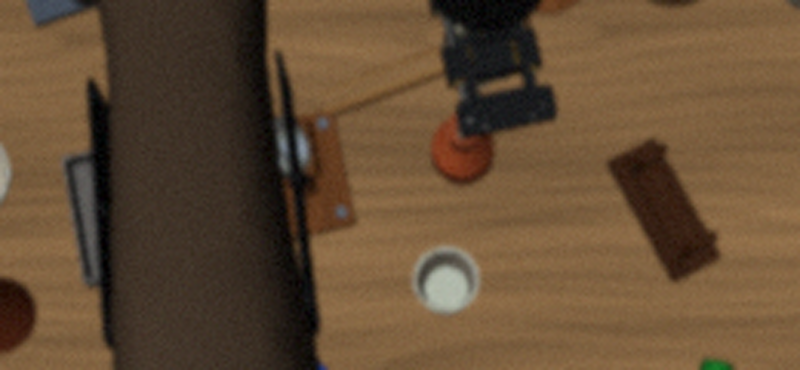

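View pics/side_15.png

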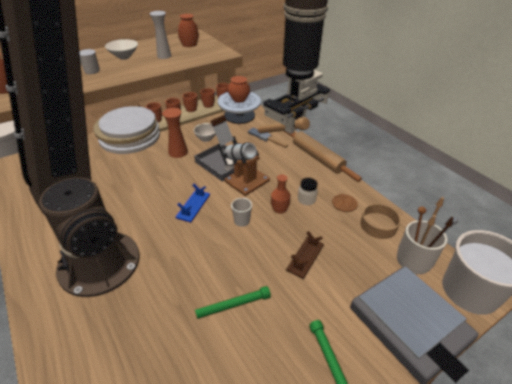

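Request:
{"op": "servo_tool", "data": {"grip": [1,1,1,1,1,1,1,1,1,1], "translation": [[0.01,0.009,0],[0.03,0.028,0],[0.053,0.048,0],[0.077,0.07,0],[0.101,0.092,0],[0.125,0.114,0],[0.149,0.136,0],[0.172,0.158,0],[0.19,0.174,0],[0.1987,0.182,0]], "turn": [0.07,0.19,0.31,0.43,0.55,0.67,0.79,0.91,1.03,1.15]}}

```text
time_s: 18.6
tcp_pos: [0.4696, -0.3439, 0.3155]
eef_rot: [179.9, -0.1, -145.2]
contact_force: [-0.1, 0.3, -1.0]
gripper_width: 0.0248
```

Request:
{"op": "servo_tool", "data": {"grip": [1,1,1,1,1], "translation": [[0,0,0],[0,0,0.01],[0,0,0.03],[0,0,0.045],[0,0,0.05]], "turn": [0.1,0.159,0.159,0.159,0.159]}}

```text
time_s: 19.02
tcp_pos: [0.4701, -0.3412, 0.263]
eef_rot: [179.7, -0.2, -153.9]
contact_force: [-0.8, -0.7, -1.1]
gripper_width: 0.0249
```

```bash
python3 -c "
from stk import *
s=r.get_state();print(s['tcp_pos'],s['eef_rot'])
p,d,c=snap('wrist','16');face('16')"
```

```text
[ 0.4701 -0.3412  0.263 ] [ 179.7016   -0.2067 -153.8844]
face (np.int64(1430), np.float64(32.0), np.float64(-0.04299999999999997)) n 6416
angle by plane 31.588103375560976 face centre [-0.0359  0.0003  0.0228]
```

Request:
{"op": "servo_tool", "data": {"grip": [1,1,1,1,1,1,1,1,1], "translation": [[0,0,0.015],[0,0,0.04],[0,0,0.07],[0,0,0.1],[0,0,0.12],[0,0,0.132],[0,0,0.137],[0,0,0.14],[0,0,0.14]], "turn": [0,0,0,0,0,0,0,0,0]}}

```text
time_s: 19.82
tcp_pos: [0.4722, -0.3422, 0.1274]
eef_rot: [-180.0, -0.0, -153.8]
contact_force: [0.7, -0.3, -1.7]
gripper_width: 0.025
```

```bash
python3 -c "
from stk import *
stick('17');face('17')
p=cv2.imread('pics/side_17.png');cv2.imwrite('pics/k.png',cv2.resize(p[190:310,240:380],(700,600),interpolation=2))"
```

```text
tcp [ 0.4722 -0.3422  0.1274] yaw -153.84107428945126 F [ 0.6724 -0.2974 -1.7378]
wrist 3776
  s -0.05 n 556  topz 0.0163  medz 0.0123
  s -0.03 n 2362  topz 0.0736  medz 0.0297
  s -0.01 n 181  topz 0.0281  medz 0.0268
  s 0.01 n 466  topz 0.0070  medz 0.0035
  s 0.03 n 211  topz -0.0009  medz -0.0030
top 56
  s -0.05 n 17  topz 0.0240  medz 0.0197
  s -0.03 n 12  topz 0.0602  medz 0.0334
  s 0.05 n 22  topz -0.0145  medz -0.0181
  s 0.07 n 5  topz -0.0226  medz -0.0267
side 108
  s -0.05 n 25  topz 0.0158  medz 0.0105
  s -0.03 n 62  topz 0.0726  medz 0.0283
  s -0.01 n 10  topz 0.0288  medz 0.0270
  s 0.01 n 11  topz 0.0083  medz 0.0010
face (np.int64(1575), np.float64(31.0), np.float64(-0.04299999999999997)) n 6609
angle by plane 30.987442918637644 face centre [-0.0363  0.0007  0.0219]
```

View pics/k.png

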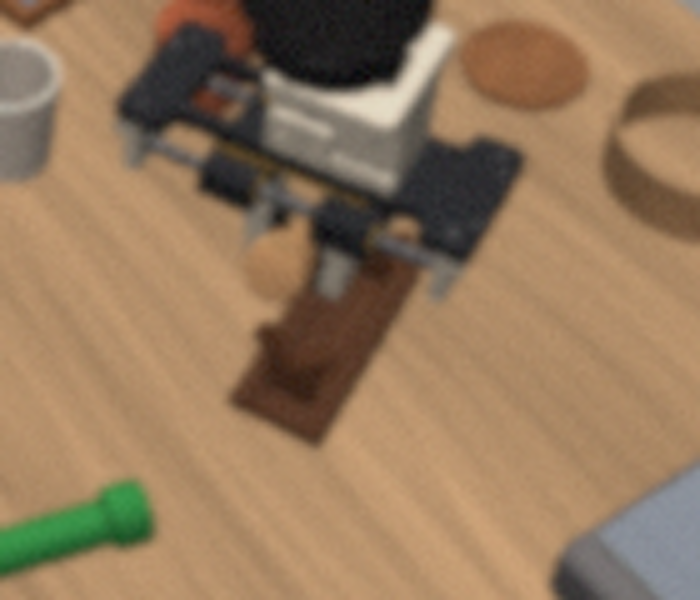

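Request:
{"op": "servo_tool", "data": {"grip": [1,1,1,1,1], "translation": [[0,-0.001,0.003],[0,-0.001,0.007],[0,-0.001,0.01],[0,-0.001,0.012],[0,-0.001,0.012]], "turn": [0,0,0,0,0]}}

```text
time_s: 20.38
tcp_pos: [0.472, -0.3429, 0.1146]
eef_rot: [180.0, -0.0, -153.9]
contact_force: [0.7, -0.4, 0.2]
gripper_width: 0.0245
```

Request:
{"op": "servo_tool", "data": {"grip": [1,1,1,1,1], "translation": [[0,0,0],[0,0,0],[0,0,0],[0,0,0.002],[0,0,0.004]], "turn": [0,0,0,0,0], "newtons": 4}}

```text
time_s: 20.8
tcp_pos: [0.4726, -0.3431, 0.1114]
eef_rot: [-180.0, 0.0, -153.9]
contact_force: [-0.0, 0.6, -0.4]
gripper_width: 0.0261
```

```bash
python3 -c "
from stk import *
s=r.get_state();print(s['tcp_pos'],s['contact_force'])
p,d,c=snap('wrist','18');face('18')"
```

```text
[ 0.4726 -0.3431  0.1114] [-0.0263  0.6296 -0.4146]
face (np.int64(1460), np.float64(30.0), np.float64(-0.04399999999999997)) n 6277
angle by plane 30.526077054626867 face centre [-0.0362  0.0002  0.023 ]
```

Request:
{"op": "servo_tool", "data": {"grip": [1,1,1,1,1,1,1,1,1,1], "translation": [[0.002,0,0.004],[0.004,0,0.008],[0.006,0,0.012],[0.008,0,0.016],[0.009,0,0.02],[0.011,0,0.024],[0.012,0,0.028],[0.013,0,0.032],[0.014,0,0.036],[0.014,0,0.036]], "turn": [0,0,0,0,0,0,0,0,0,0]}}

```text
time_s: 21.68
tcp_pos: [0.4593, -0.349, 0.0743]
eef_rot: [179.9, -0.0, -153.9]
contact_force: [0.3, -0.8, -0.6]
gripper_width: 0.0258
```

```bash
python3 -c "
from stk import *
s=r.get_state();print(s['tcp_pos'],s['contact_force'])
p,d,c=snap('wrist','19');face('19')"
```

```text
[ 0.4593 -0.349   0.0743] [ 0.2697 -0.8185 -0.6275]
face (np.int64(897), np.float64(17.0), np.float64(-0.04399999999999997)) n 6638
angle by plane 16.118389884775244 face centre [-0.0413  0.0008  0.0134]
```

View pics/wrist_19.png

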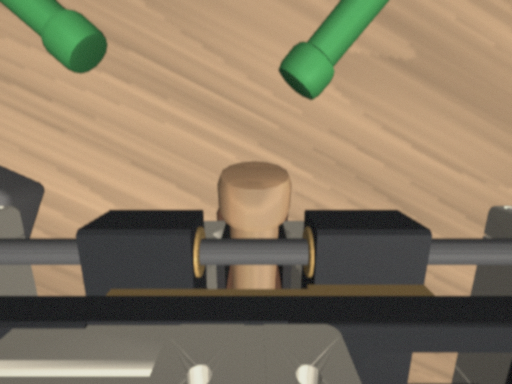

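Pivoting back as intended (now about 16°). Lower the rest of the way.

Request:
{"op": "servo_tool", "data": {"grip": [1,1,1,1,1,1,1,1,1,1], "translation": [[0.001,0,0.004],[0.002,0,0.008],[0.002,0,0.012],[0.003,0,0.016],[0.003,0,0.02],[0.004,0,0.024],[0.004,0,0.028],[0.004,0,0.032],[0.004,0,0.035],[0.004,0,0.036]], "turn": [0,0,0,0,0,0,0,0,0,0]}}

```text
time_s: 22.57
tcp_pos: [0.4562, -0.3512, 0.0389]
eef_rot: [-180.0, -0.0, -153.8]
contact_force: [-1.4, -1.7, 2.6]
gripper_width: 0.026
```

```bash
python3 -c "
from stk import *
stick('20');face('20')"
```

```text
tcp [ 0.4562 -0.3512  0.0389] yaw -153.84398454956997 F [-1.3669 -1.7056  2.5543]
wrist 3645
  s -0.05 n 611  topz 0.0121  medz 0.0101
  s -0.03 n 1652  topz 0.0742  medz 0.0127
  s -0.01 n 647  topz 0.0090  medz 0.0079
  s 0.01 n 735  topz 0.0102  medz 0.0090
top 23
  s -0.05 n 13  topz 0.0174  medz 0.0130
  s -0.03 n 9  topz 0.0268  medz 0.0136
side 120
  s -0.05 n 44  topz 0.0124  medz 0.0009
  s -0.03 n 35  topz 0.0160  medz 0.0126
  s -0.01 n 29  topz 0.0108  medz 0.0082
  s 0.01 n 7  topz 0.0095  medz 0.0085
  s 0.03 n 5  topz 0.0107  medz 0.0102
face (np.int64(363), np.float64(6.0), np.float64(-0.04499999999999997)) n 6375
angle by plane 6.301796979876086 face centre [-0.0426  0.0001  0.0161]
```

View pics/wrist_20.png

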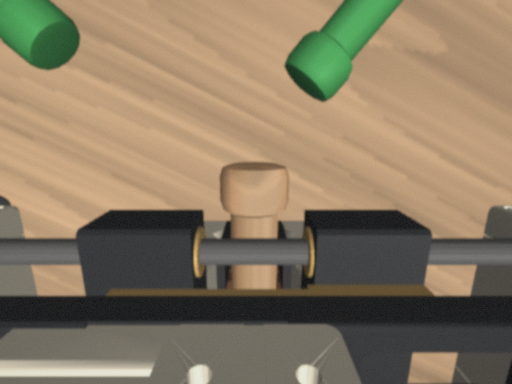

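Request:
{"op": "servo_tool", "data": {"grip": [0.5,0.4,0.2,0,-0.2,-0.2,-0.2,-0.2,-0.2], "translation": [[0,0,0],[0,0,0],[0,0,0],[0,0,0],[0,0,0],[0,0,0],[0,0,-0.008],[0,0,-0.025],[0,0,-0.05]], "turn": [0,0,0,0,0,0,0,0,0]}}

```text
time_s: 23.47
tcp_pos: [0.4549, -0.3503, 0.0884]
eef_rot: [179.8, -0.1, -153.9]
contact_force: [0.4, -0.2, 0.2]
gripper_width: 0.0524
```

Request:
{"op": "servo_tool", "data": {"grip": [-0.2,-0.2,-0.2,-0.2,-0.2,-0.2,-0.2,-0.2], "translation": [[0,0,-0.03],[0,0,-0.06],[0,0,-0.1],[0,0,-0.14],[0.03,0,-0.17],[0.05,0,-0.2],[0.05,0,-0.21],[0.05,0,-0.21]], "turn": [0,0,0,0,0,0,0,0]}}

```text
time_s: 24.13
tcp_pos: [0.4116, -0.3741, 0.3039]
eef_rot: [-179.7, 0.2, -153.9]
contact_force: [0.1, 0.8, 0.7]
gripper_width: 0.0527
```

```bash
python3 - <<'E'
from fit import *
s=r.get_state();print(s['tcp_pos'],s['contact_force'],s['gripper_width'],s['time_s'])
for n in('wrist','side','top'): snap(n,'21')
p=cv2.imread('pics/side_21.png');cv2.imwrite('pics/m.png',cv2.resize(p[110:300,180:340],(500,594),interpolation=2))
p,d,c=load('wrist','21');X=cloud(d,c)
m=(X[...,2]>0.058)&(X[...,2]<0.09)&(np.hypot(X[...,0]-.5,X[...,1]+.325)<.15)
P=X[m];dr=np.array([.8967,.4426]);n=np.array([-.4426,.8967]);q=P[:,:2]-[.5055,-.3255];a=q@dr
print(len(P),a.min(),a.max())
for b in np.arange(-.11,.12,.02):
    k=(a>=b)&(a<b+.02)
    if k.sum()>3:
        t=q[k]@n;print(round(b,2),k.sum(),t.min(),t.max(),P[k,2].max())
E
```

```text
[ 0.4116 -0.3741  0.3039] [0.0933 0.7873 0.6641] 0.05273540323161999 24.1333
1531 -0.09981192428079702 0.08948610350618953
-0.11 190 -0.018568813501912664 0.015146909012175257 0.07399713364048756
-0.09 267 -0.01868049452419142 0.015307970620720085 0.07481365194898734
-0.07 209 -0.013010246632418941 0.00944518633875616 0.06942117946541883
-0.05 200 -0.01319364440053287 0.009528789010040006 0.0704890704881774
-0.03 201 -0.022495970199124832 0.018806804602427136 0.06995870846258538
-0.01 105 -0.013505828835919359 0.009677266041926189 0.07008052149033865
0.03 49 -0.012281268701500522 0.009849654229359836 0.0703272298300705
0.05 169 -0.012473449792222147 0.009995083337216305 0.06954177076021378
0.07 141 -0.022358708281860696 0.01008553290144553 0.06988003446345643
```

View pics/m.png

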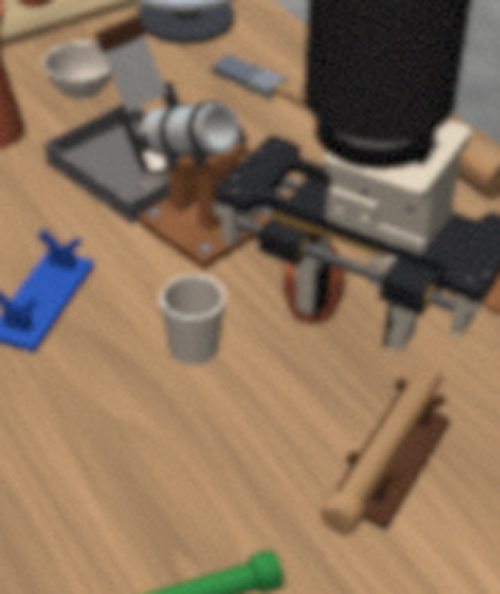

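View pics/wrist_21.png

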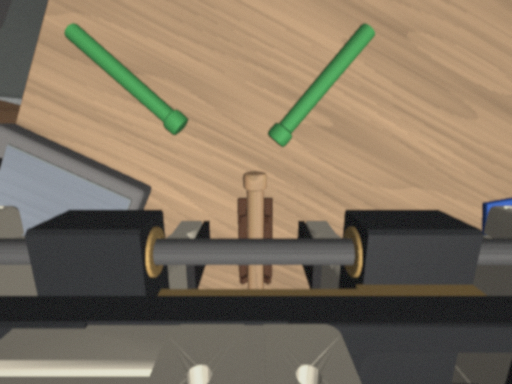

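View pics/top_21.png

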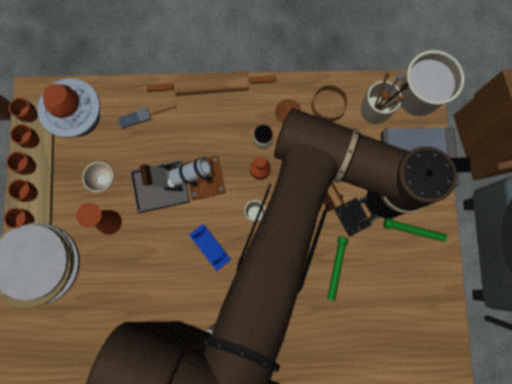

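```bash
python3 - <<'E'
from fit import *
from plant import order
R,o=frame(.566,.1209,np.deg2rad(101.09))
p,d,c=load('top','21');X=cloud(d,c);L=(X-o)@R.T
k=(abs(L[...,1])<.028)&(L[...,0]>.05)&(L[...,0]<.08)&(L[...,2]>.1)&(L[...,2]<.17);print('gate top z',np.percentile(L[k][:,2],[50,95]))
p,d,c=load('side','21');X=cloud(d,c)
k=(p.min(-1)>120)&(X[...,2]<.06)&(X[...,2]>.01)&(np.hypot(X[...,0]-.553,X[...,1]-.185)<.06);print('piston',k.sum(),X[k].mean(0),X[k].max(0))
p0=load('side','0')[0].astype(int);df=abs(p.astype(int)-p0).max(-1)
for n,(u,v) in dict(cup=(240,210),bottle=(280,197),jar=(308,190),vase=(175,135),bowl=(205,131)).items(): print(n,np.median(df[v-10:v+10,u-10:u+10]))
E
python3 -c "
from plant import order;print(order.close_job())"
```

```text
gate top z [0.1329 0.1416]
piston 30 [0.5517 0.1796 0.0438] [0.5617 0.2048 0.0478]
cup 14.0
bottle 46.0
jar 82.0
vase 13.0
bowl 15.0
the job is handed in; nothing more can be done
None
```

The job is done and handed in after about 24 s of robot time.

- **Gate:** I gripped its wooden block and raised it to the stop. The block's top then measured 138.5 mm in the barrel's frame; fully up is 138 mm.
- **Stick:** I picked it up near the knob with a light grip and let it pivot on the front notch until it sloped about 30°. Then I gripped it firmly and carried it to the mouth.
- **Piston:** It took about 12 N, straight along the tube, to push it through and out of the lower end.
- **Return:** I pivoted the stick back to level, let it down into both notches and let go.

Last checks:
- **Stick on its rest:** it lies level, about where it was at first, with its top at 0.070 m along its whole length.
- **Piston in the tray:** it lies on the tray floor, its top at about 0.045 m.
- **Gate still up:** the top camera put the block's top at 133–142 mm, which is noisier than the close reading but agrees with it.
- **Cup, vase and bowl:** unchanged in the side camera between the first and last pictures.
- **Bottle and jar:** the same comparison showed a difference, because the gripper blocked the side camera's view of them. In the last top picture they stand upright at the same pixels as at the start.

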